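Close the test chamber: seat its swing bolt, tighten four wing nuts crisscross

TASK

The left eyebolt of the leaning test chamber hangs out: swing it fully home into its slot. Then tighten the four wing nuts clockwise in crisscross order and in two passes, always both of one opposite pair before touching the other pair: the first pass takes every nut about half-way to its stop, and only then the second pass takes them, again pair after pair, fully tight (wing square to the radius, a quarter turn in all). Do not disturb the brush and the bowl beside the chamber.

Things in the scene. Friction and masses are not known exactly. Their poses are not given: they have to be found in the camera images.
- chamber: small steel test chamber (drum 140 mm across), fixed on a grey cradle on the table; origin on the table under the lid's centre, x away from the robot. Four identical eyebolts with wing nuts, 90 degrees apart (near, far, left, right), 90 mm from the lid's centre, belong in slotted ears of the lid, parallel to its normal. Only the left one hangs out
- lid_top (a point): centre of the top face of the plain metal lid, 160 mm across, 150 mm above the table. It leans 30 degrees toward the robot: z of this frame is the lid's outward normal (up, toward the robot), x uphill away from the robot, y to the left. At the centre stands a vent knob 24 mm across, 18 mm high, on a shallow cone 68 mm across
- swing_bolt (a joint): left eyebolt, 12 mm rod, hinged 45 mm below the lid's top face, 90 mm from its centre toward +y, axis along the lid's x. 0 rad = home in the slot, at a stop; grows swinging outward (left), to 0.85. Carries its nut, wing centre 72 mm from the hinge. Stiff (0.12 N m): stays where left. Pushed by the outer end of its wing it must be followed along its arc (up and inward); a level push there jams
- nut_near (a joint): turn of the wing nut lowest on the lid, toward the robot. 0 rad = wing lies radially to the lid; grows clockwise seen from outside (tightening). Half-way 0.785; stop (fully tight) 1.571, wing tangential; starts under 0.2. Friction 0.15 N m, stays where left, does not travel along its bolt. Two dark lines on its seat show the wing's half-way and tight directions
- nut_near_grip (a point): centre of that nut's wing, 27 mm above the lid's face when seated. x along the wing, z outward along the bolt. Wing 64 mm long (x), 14 mm thick (y, flat sides to pinch), 23 mm high (from 11 mm below to 13 mm above this point, rod end level with its top); under it a hub 20 mm across (from 14 mm below), and 23 mm below this point a round seat 48 mm across
- nut_far (a joint): turn of the wing nut highest on the lid, away from the robot. 0 rad = wing lies radially to the lid; grows clockwise seen from outside (tightening). Half-way 0.785; stop (fully tight) 1.571, wing tangential; starts under 0.2. Friction 0.15 N m, stays where left, does not travel along its bolt. Two dark lines on its seat show the wing's half-way and tight directions
- nut_far_grip (a point): centre of that nut's wing, 27 mm above the lid's face when seated. x along the wing, z outward along the bolt. Wing 64 mm long (x), 14 mm thick (y, flat sides to pinch), 23 mm high (from 11 mm below to 13 mm above this point, rod end level with its top); under it a hub 20 mm across (from 14 mm below), and 23 mm below this point a round seat 48 mm across
- nut_left (a joint): turn of the wing nut at the left, on the swing bolt. 0 rad = wing lies radially to the lid; grows clockwise seen from outside (tightening). Half-way 0.785; stop (fully tight) 1.571, wing tangential; starts under 0.2. Friction 0.15 N m, stays where left, does not travel along its bolt. Two dark lines on its seat show the wing's half-way and tight directions
- nut_left_grip (a point): centre of that nut's wing, 27 mm above the lid's face when seated. x along the wing, z outward along the bolt. Wing 64 mm long (x), 14 mm thick (y, flat sides to pinch), 23 mm high (from 11 mm below to 13 mm above this point, rod end level with its top); under it a hub 20 mm across (from 14 mm below), and 23 mm below this point a round seat 48 mm across
- nut_right (a joint): turn of the wing nut at the right. 0 rad = wing lies radially to the lid; grows clockwise seen from outside (tightening). Half-way 0.785; stop (fully tight) 1.571, wing tangential; starts under 0.2. Friction 0.15 N m, stays where left, does not travel along its bolt. Two dark lines on its seat show the wing's half-way and tight directions
- nut_right_grip (a point): centre of that nut's wing, 27 mm above the lid's face when seated. x along the wing, z outward along the bolt. Wing 64 mm long (x), 14 mm thick (y, flat sides to pinch), 23 mm high (from 11 mm below to 13 mm above this point, rod end level with its top); under it a hub 20 mm across (from 14 mm below), and 23 mm below this point a round seat 48 mm across
- tooth_brush: green brush, 170 mm long, 18 mm high, lying loose left of the chamber; leave it alone; origin under its middle
- gallipot_open: small open steel bowl, 91 mm across, 36 mm high, loose on the right in front of the chamber; leave it alone; origin under its middle

How it is judged:
By the outcome, as a careful person would: the job done as asked, in the order asked, and still so for the second after the job is handed in, with the robot touching nothing.
It also fails if it takes over 72 s, if anything falls off the work surface, if the arm or the gripper's body presses on something with over 40 N, if the wrist force passes 120 N, or if a joint passes its speed limit or range.

ROBOT

A 7-joint arm with a two-finger parallel gripper is mounted at the origin on a cart in front of the work surface, level with it; the furniture and walls round the work are solid. World frame = base frame: x ahead of the robot, y to its left, z up, the work surface at z = 0. Lengths are in m, angles in rad, forces in N, time in s.
With the tool pointing down it reaches from about 0.4 to 0.875 m from the base axis. Payload 19.3 kg.
Tool frame: the origin (TCP) lies midway between the tips of the shut fingers; the grasp point (between the pads) lies bot.pinch_z behind it (bot.pinch_z is the distance from the TCP to the grasp point, in m); z points along the fingers, y is the line along which they close (so a half turn about z gives the same grasp; the last joint's range is limited). The gripper opens to 85 mm and grips with 20 to 120 N. Pads are 22 mm wide; open, the fingers measure 114 mm over their backs; the gripper's body (76 mm by 85 mm) begins 54 mm behind the grasp point. The pads swing forward as they close: fully open they stand 13 mm farther back than shut.
Start: joints at [-1.409, 0.521, -0.036, 1.599, 0.021, 1.021, -0.113], TCP at [0.144, 0.608, 0.231] pointing down, gripper open.
Joint ranges: [-2.91, 2.91], [-0.3, 2.13], [-1.5, 1.42], [0.17, 2.43], [-1.26, 4.41], [0.16, 1.93], [-2.52, 2.52]. Speed limits (rad/s): [1.89, 1.89, 2.39, 2.39, 3.01, 3.01, 3.01].

INTERFACE

Orientations are given as [roll, pitch, yaw] about the fixed x, y, z axes, in that order (R = Rz(yaw) Ry(pitch) Rx(roll)).
In Python, from workcell import readout, grab_frame, camera_info, workorder, bot gives the robot as it stands. The module is installed in compiled form; this text tells all that it offers.
- The arm moves only by the tool drive_tool, never from a script. Its argument "targets" is a list of rows, each an object of numbers: "dx", "dy", "dz": the shift along the tool's x, y, z as a fraction of full scale; "yaw": the turn about the tool's z as a fraction of full scale; "fingers": the closure, from 0 (fully open) to 1 (shut). In form: [{"dx": .., "dy": .., "dz": .., "yaw": .., "fingers": ..}, ...]. A call has 1 to 20 rows; each row shifts and turns the commanded pose from where the row before left it, along the tool's axes as they then stand; what a row does not reach is not made up. Full scale, the value 1, is 0.1 m for a shift and 90 degrees for a turn. A row lasts 1/10 s, in which the tool goes at most 50 mm and 8.59 degrees, less where a joint would pass 70% of its speed; a pose out of reach is approached as far as the arm can. A call with a number of a shift or a turn outside -1 to 1 is refused whole. A call with a gripper value outside its range is refused whole. The fingers move at their own pace and stop on an object; "squeeze" is the grip in N (left out, the last holds). Time passes only in rows, so rows that do not move let the fingers close. It gives the time, the measured TCP pose, the force, the opening and the grip force at its end, in the units of the state.
- readout.observe(): the state, without advancing time (a new reading comes with each control period).
- grab_frame(name): name is "scene" or "top" or "wrist"; returns the picture (420x560x3 uint8, blue, green, red); there is no depth.
- camera_info(name): a dict with "fx", "fy", "cx", "cy" (pixels), "T" (4x4, takes a point from camera to world coordinates); the wrist camera has in their place "hand_eye" (4x4, takes a point from camera to tool coordinates, whose origin is the TCP and whose axes are the flange's). Camera axes: x right, y up, looking along -z (the intrinsics and any distortion apply to the point x, -y, -z); pixel columns grow to the right and rows downward; lengths in m; the calibration is good to about 2 mm. A picture is of the moment at which its call begins: read the wrist's pose just before it. camera_info takes no time and is no camera call.
- workorder.job_done(): hands the job in; it is judged then, once.
The state is a dict: "clock": time; "qpos": joint angles; "qd": joint speeds; "joint_efforts": joint torques, N m; "position": TCP position; "tool_rot": TCP orientation; "force": force on the tool from outside, world axes, zero at the start; "moment": the same for the moment, N m; "grip_width": finger opening in m; "finger_force": force on a finger pad.
Only numpy, scipy, OpenCV 4.12 (cv2) and the standard library are available. Lean on these libraries where they do the work, as an engineer would, in place of code of your own. Each camera call takes 0.05 s, during which the arm holds its last target. There are 200 camera calls.

## Working session

There is one attempt and no reset: what is moved stays moved. The work goes in short steps, Python scripts to look and compute and a tool call to move; the robot and the scene stay as the last step left them, time stands still between calls to the robot, and variables do not carry over. Pictures are saved under pics/ and viewed, at most 10 in all, crops included, and the job is handed in when it is done.

Besides the shell and the picture viewer there is one more tool, called after ">>>" in YAML: its name, and indented under it one key for each argument. drive_tool: Moves the arm, as the interface text tells. Shift numbers are shares of 0.1 m and turn numbers shares of 90 degrees, none past 1 either way. Its arguments: {"type":"object","properties":{"targets":{"type":"array","items":{"type":"object","properties":{"dx":{"type":"number","minimum":-1,"maximum":1},"dy":{"type":"number","minimum":-1,"maximum":1},"dz":{"type":"number","minimum":-1,"maximum":1},"yaw":{"type":"number","minimum":-1,"maximum":1},"fingers":{"type":"number"}}}},"squeeze":{"type":"number"}},"required":["targets"]}

```bash
mkdir -p pics
python3 - <<'E'
from workcell import readout, grab_frame, camera_info, workorder, bot
import cv2,numpy as np
s=readout.observe(); print({k:np.round(v,3).tolist() for k,v in s.items()}); print(bot.pinch_z)
for n in ["scene","top","wrist"]:
    im=grab_frame(n); cv2.imwrite(f"pics/{n}0.png",im)
    c=camera_info(n); print(n,{k:np.round(v,4).tolist() for k,v in c.items()})
a=cv2.imread("pics/scene0.png");b=cv2.imread("pics/top0.png")
cv2.imwrite("pics/a.png",cv2.resize(a,(800,600)));cv2.imwrite("pics/b.png",cv2.resize(b,(800,600)))
E
```

```text
{'clock': 0.0, 'qpos': [-1.409, 0.522, -0.036, 1.6, 0.021, 1.021, -0.113], 'qd': [0.001, 0.001, -0.001, 0.001, -0.002, 0.0, -0.0], 'joint_efforts': [0.001, -92.712, 1.981, -36.994, 0.018, 0.008, -0.0], 'position': [0.144, 0.608, 0.231], 'tool_rot': [-3.14, 0.0, 2.91], 'force': [-0.192, -0.279, -0.086], 'moment': [-0.004, -0.002, -0.021], 'finger_force': 0.0, 'grip_width': 0.086}
0.0187
scene {'fx': 479.5083, 'fy': 479.5083, 'cx': 282.3216, 'cy': 214.4304, 'T': [[0.7233, 0.4249, -0.5444, -0.0116], [-0.6904, 0.4288, -0.5826, -0.6389], [-0.0141, 0.7973, 0.6035, 0.8584], [0.0, 0.0, 0.0, 1.0]]}
top {'fx': 449.3509, 'fy': 449.3509, 'cx': 272.7761, 'cy': 207.934, 'T': [[-0.019, 0.9976, -0.0659, 0.5244], [-0.9998, -0.0189, 0.0034, 0.0353], [0.0021, 0.066, 0.9978, 1.0333], [0.0, 0.0, 0.0, 1.0]]}
wrist {'fx': 295.9084, 'fy': 295.9084, 'cx': 280.2509, 'cy': 209.8437, 'hand_eye': [[-0.0003, 0.9599, 0.2803, 0.0705], [1.0, -0.0002, 0.0019, 0.0002], [0.0019, 0.2803, -0.9599, -0.1431], [0.0, 0.0, 0.0, 1.0]]}
```

View pics/a.png

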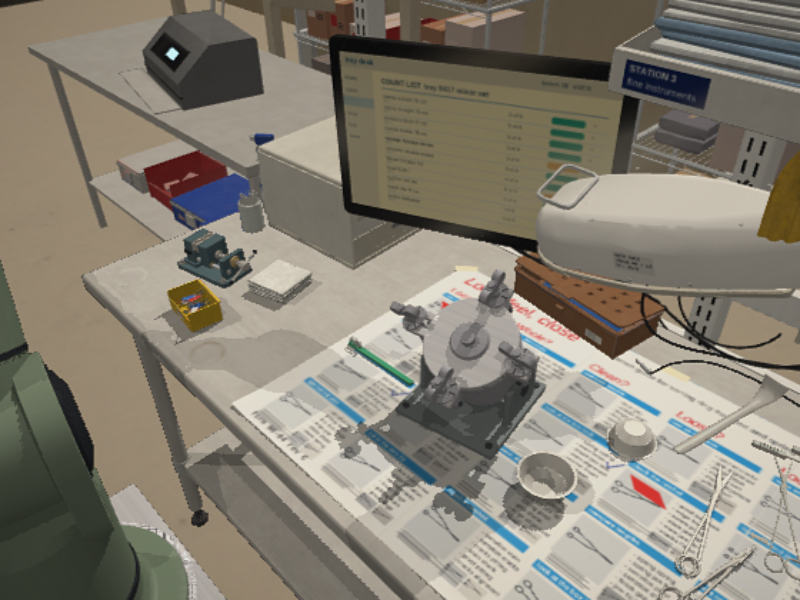

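View pics/b.png

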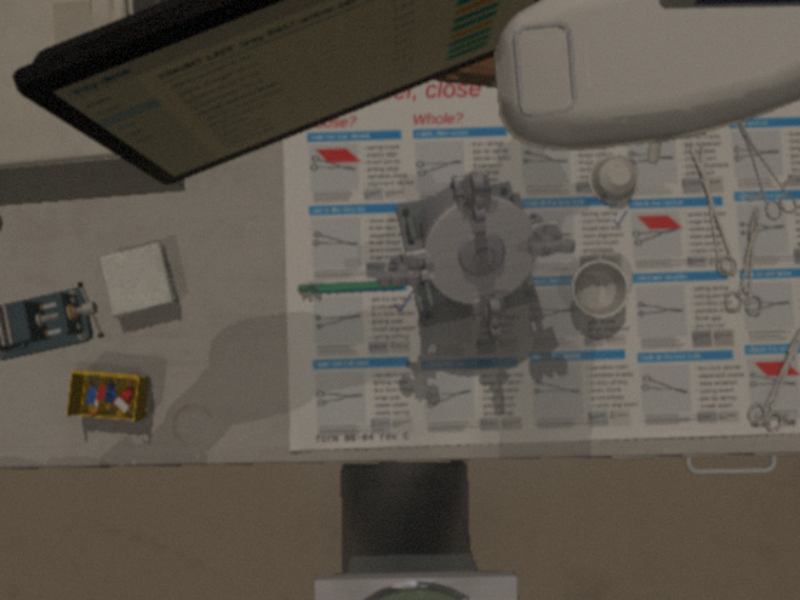

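The scene view shows the chamber centred near (470,340), with its left bolt out near (410,318). The top view shows the lid centred near (481,248), with wings near (490,315), (472,195), (385,268) and (550,240). I'll crop both for precise points.

Run:
```python
import cv2,numpy as np
a=cv2.imread("pics/scene0.png");b=cv2.imread("pics/top0.png")
# raw crops : scene x 265-385,y 180-330 ; top x 250-410,y 115-255
def cr(im,x,y,w,h,k):
    c=cv2.resize(im[y:y+h,x:x+w],None,fx=k,fy=k,interpolation=cv2.INTER_CUBIC)
    c=cv2.convertScaleAbs(c,alpha=1.5,beta=10)
    for i in range(0,w,10): cv2.line(c,(i*k,0),(i*k,8 if i%50 else 20),(0,0,255),1)
    for i in range(0,h,10): cv2.line(c,(0,i*k),(8 if i%50 else 20,i*k),(0,0,255),1)
    return c
cv2.imwrite("pics/a1.png",cr(a,265,180,130,100,6)); cv2.imwrite("pics/b1.png",cr(b,250,115,160,115,5))
```

```text
(no output)
```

View pics/a1.png

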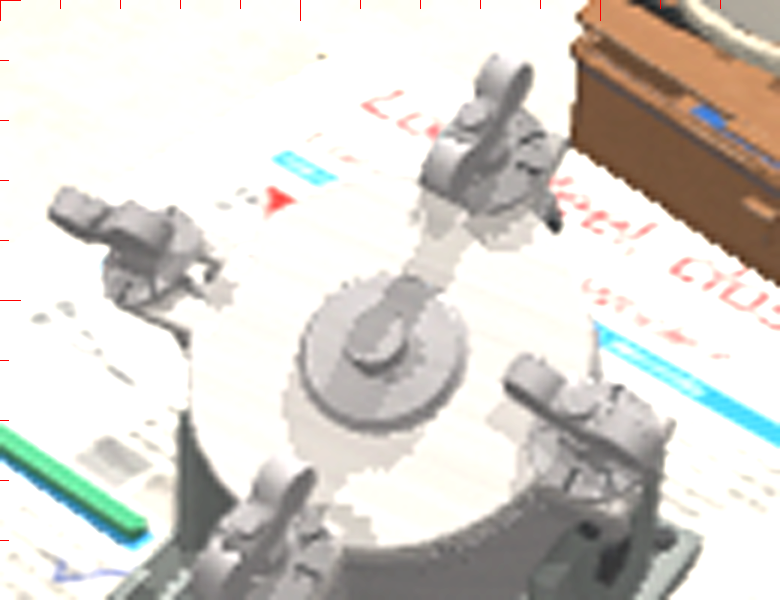

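View pics/b1.png

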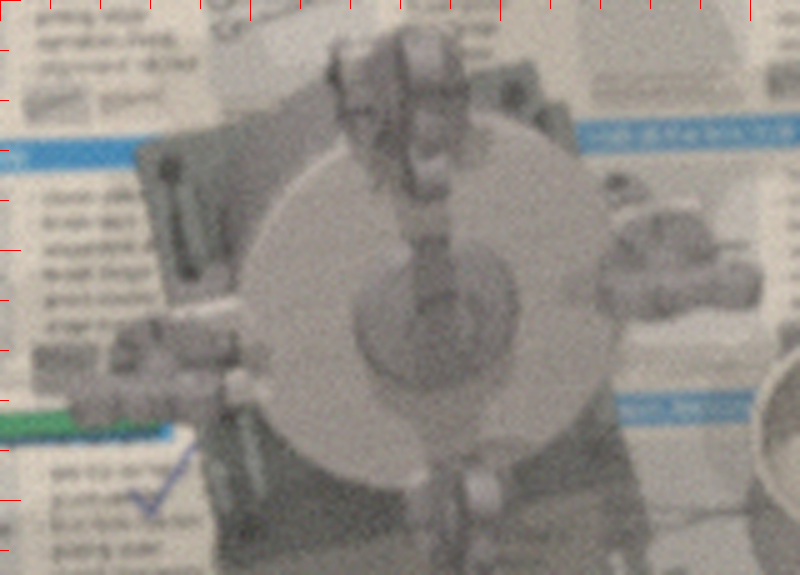

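The crops show the chamber yawed about 11°, with all wings near radial. In the top crop the wing centres are far (422,110), right (682,290), left (155,397) and cone (436,316). In the scene crop they are far (483,122), right (583,415), near (253,530), left (115,225) and cone (383,352). Next I'll fit the pose from these points.

```bash
cat > h.py <<'E'
import numpy as np
from scipy.optimize import least_squares
from scipy.spatial.transform import Rotation as R
from workcell import readout, grab_frame, camera_info, bot
def proj(n,P,T=None):
    c=camera_info(n); T=c["T"] if T is None else T
    q=np.linalg.inv(T)@np.r_[P,1]
    return np.array([c["cx"]+c["fx"]*q[0]/-q[2], c["cy"]+c["fy"]*-q[1]/-q[2]])
def Tlid(x,y,yaw):
    T=np.eye(4); T[:3,:3]=(R.from_euler('z',yaw)*R.from_euler('y',-30,degrees=True)).as_matrix()
    T[:3,3]=[x,y,.15]; return T
def L2W(p,pt): return (Tlid(*p)@np.r_[pt,1])[:3]
E
python3 - <<'E'
from h import *
t=lambda u,v:np.array([250+u/5,115+v/5]); s=lambda u,v:np.array([265+u/6,180+v/6])
h=.035
ob=[("top",t(422,110),(.09,0,h)),("top",t(682,288),(0,-.09,h)),("top",t(436,316),(0,0,.003)),
("scene",s(483,122),(.09,0,h)),("scene",s(583,415),(0,-.09,h)),("scene",s(253,530),(-.09,0,h)),("scene",s(383,352),(0,0,.003))]
f=lambda p:np.concatenate([proj(n,L2W(p,P))-uv for n,uv,P in ob])
r=least_squares(f,[.6,0,.2]); print(r.x,np.round(f(r.x).reshape(-1,2),1))
p=r.x
# swing angle
sc=lambda a,e=0,c=.010:(0,.09+.072*np.sin(a)+c*np.sin(a)+e*np.cos(a),-.045+(.072+c)*np.cos(a)-e*np.sin(a))
g=lambda a:np.concatenate([proj("top",L2W(p,sc(a[0])))-t(155,397),proj("scene",L2W(p,sc(a[0])))-s(115,225)])
q=least_squares(g,[.6]);print("phi",q.x,g(q.x))
# table points: brush end, bowl centre
E
```

```text
[ 0.64193496 -0.09654897  0.20214821] [[ 1.3  2.1]
 [ 1.1  0.8]
 [ 0.4 -0.7]
 [-1.  -1.6]
 [ 0.3 -2.4]
 [-0.1 -1.5]
 [ 0.4 -1. ]]
phi [0.33162834] [ 0.92426648  2.0458887  -0.68065263 -2.55350414]
```

>>> drive_tool:
  targets:
    - {"dz": -0.3,"fingers": 1}
    - {"dx": -0.348,"dy": -0.322,"dz": -0.06,"fingers": 1}
    - {"dx": -0.348,"dy": -0.322,"dz": -0.06,"fingers": 1}
    - {"dx": -0.348,"dy": -0.322,"dz": -0.06,"fingers": 1}
    - {"dx": -0.348,"dy": -0.322,"dz": -0.06,"fingers": 1}
    - {"dx": -0.348,"dy": -0.322,"dz": -0.06,"fingers": 1}
    - {"dx": -0.348,"dy": -0.322,"dz": -0.06,"fingers": 1}
    - {"dx": -0.348,"dy": -0.322,"dz": -0.06,"fingers": 1}
    - {"dx": -0.348,"dy": -0.322,"dz": -0.06,"fingers": 1}
    - {"dx": -0.348,"dy": -0.322,"dz": -0.06,"fingers": 1}
    - {"dx": -0.348,"dy": -0.322,"dz": -0.06,"fingers": 1}
    - {"dx": -0.348,"dy": -0.322,"dz": -0.06,"fingers": 1}
    - {"dx": -0.348,"dy": -0.322,"dz": -0.06,"fingers": 1}
    - {"dx": -0.348,"dy": -0.322,"dz": -0.06,"fingers": 1}
    - {"dx": -0.348,"dy": -0.322,"dz": -0.06,"fingers": 1}
    - {"dx": -0.348,"dy": -0.322,"dz": -0.06,"fingers": 1}
    - {"dx": -0.348,"dy": -0.322,"dz": -0.06,"fingers": 1}
    - {"dx": -0.348,"dy": -0.322,"dz": -0.06,"fingers": 1}
    - {"dx": -0.348,"dy": -0.322,"dz": -0.06,"fingers": 1}
    - {"dx": 0,"fingers": 1}

```text
invalid input
```

>>> drive_tool:
  targets:
    - {"dx": 0,"dy": 0,"dz": -0.3,"yaw": 0,"fingers": 1}

```text
clock: 0.25
position: [0.1432, 0.6066, 0.2581]
tool_rot: [-3.135, 0.0, 2.91]
force: [-0.6, -1.3, 0.5]
grip_width: 0.0734
finger_force: 0.0
```

>>> drive_tool:
  targets:
    - {"dx": -0.348,"dy": -0.322,"dz": -0.06,"yaw": 0,"fingers": 1}
    - {"dx": -0.348,"dy": -0.322,"dz": -0.06,"yaw": 0,"fingers": 1}
    - {"dx": -0.348,"dy": -0.322,"dz": -0.06,"yaw": 0,"fingers": 1}
    - {"dx": -0.348,"dy": -0.322,"dz": -0.06,"yaw": 0,"fingers": 1}
    - {"dx": -0.348,"dy": -0.322,"dz": -0.06,"yaw": 0,"fingers": 1}
    - {"dx": -0.348,"dy": -0.322,"dz": -0.06,"yaw": 0,"fingers": 1}
    - {"dx": -0.348,"dy": -0.322,"dz": -0.06,"yaw": 0,"fingers": 1}
    - {"dx": -0.348,"dy": -0.322,"dz": -0.06,"yaw": 0,"fingers": 1}
    - {"dx": -0.348,"dy": -0.322,"dz": -0.06,"yaw": 0,"fingers": 1}
    - {"dx": -0.348,"dy": -0.322,"dz": -0.06,"yaw": 0,"fingers": 1}
    - {"dx": -0.348,"dy": -0.322,"dz": -0.06,"yaw": 0,"fingers": 1}
    - {"dx": -0.348,"dy": -0.322,"dz": -0.06,"yaw": 0,"fingers": 1}
    - {"dx": -0.348,"dy": -0.322,"dz": -0.06,"yaw": 0,"fingers": 1}
    - {"dx": -0.348,"dy": -0.322,"dz": -0.06,"yaw": 0,"fingers": 1}
    - {"dx": -0.348,"dy": -0.322,"dz": -0.06,"yaw": 0,"fingers": 1}
    - {"dx": -0.348,"dy": -0.322,"dz": -0.06,"yaw": 0,"fingers": 1}
    - {"dx": -0.348,"dy": -0.322,"dz": -0.06,"yaw": -0.09,"fingers": 1}
    - {"dx": 0,"dy": 0,"dz": 0,"yaw": -0.09,"fingers": 1}
    - {"dx": 0,"dy": 0,"dz": 0,"yaw": -0.09,"fingers": 1}

```text
clock: 2.15
position: [0.5934, -0.0612, 0.3626]
tool_rot: [-3.141, -0.001, -2.948]
force: [0.1, 0.3, 0.5]
grip_width: 0.0001
finger_force: 0.0
```

Run:
```python
from h import *; import cv2
s=readout.observe(); im=grab_frame("wrist")
print(np.round(s["position"],4),np.round(s["tool_rot"],4),np.round(s["qpos"],2))
np.savez("w1.npz",im=im,p=s["position"],r=s["tool_rot"])
c=cv2.convertScaleAbs(cv2.resize(im,(800,600),interpolation=cv2.INTER_CUBIC),alpha=1.4,beta=10)
cv2.imwrite("pics/w1.png",c)
```

```text
[ 0.5934 -0.0612  0.3626] [-3.1413e+00 -1.1000e-03 -2.9482e+00] [-0.2   0.38  0.29  1.51 -0.11  1.27  1.87]
```

View pics/w1.png

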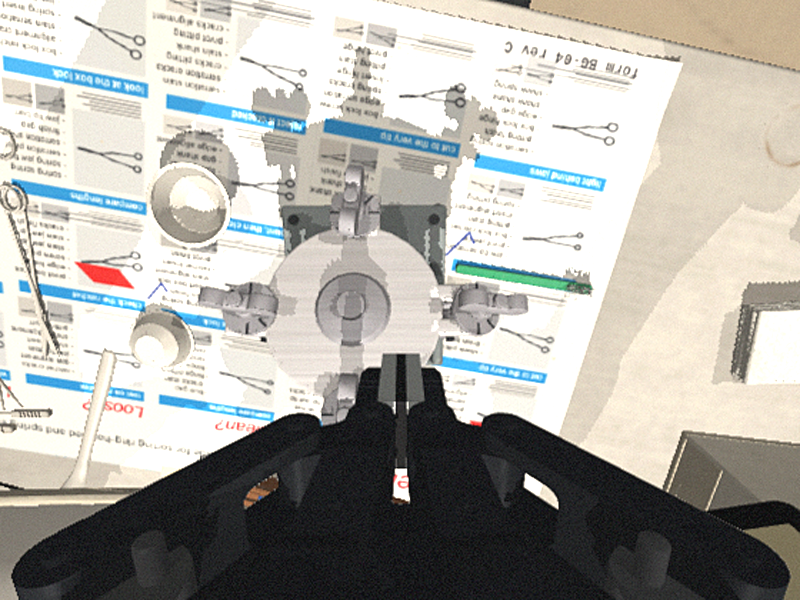

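The wrist view shows the chamber squared up: knob top (350,303), near wing (351,200), right wing (240,305), left wing (486,303) and far wing (342,395), partly hidden. I'll refine the pose from it.

```bash
cat >> h.py <<'E'
def Twrist(p,r):
    T=np.eye(4); T[:3,:3]=R.from_euler('xyz',r).as_matrix(); T[:3,3]=p
    return T@np.array(camera_info("wrist")["hand_eye"])
E
python3 - <<'E'
from h import *
d=np.load("w1.npz"); T=Twrist(d["p"],d["r"])
w=lambda u,v:np.array([u*.7,v*.7])
ob=[(w(350,303),(0,0,.018)),(w(353,309),(0,0,.0)),(w(351,200),(-.09,0,.036)),(w(240,305),(0,-.09,.036))]
f=lambda p:np.concatenate([proj("wrist",L2W(p,P),T)-uv for uv,P in ob])
r=least_squares(f,[.64,-.096,.2]); p=r.x; print(p,np.round(f(p).reshape(-1,2),1))
e=lambda a,c,e:(0,.09+c*np.sin(a)+e*np.cos(a),-.045+c*np.cos(a)-e*np.sin(a))
for a in (.2,.4,.6,.8):
    print(a,[np.round(proj("wrist",L2W(p,e(a,.083,k)),T)/.7) for k in (-.032,0,.032)])
t=lambda u,v:np.array([250+u/5,115+v/5]); s=lambda u,v:np.array([265+u/6,180+v/6])
for a in (.2,.4,.6,.8):
    print(a,[np.round((proj("scene",L2W(p,e(a,.083,k)))-[265,180])*6) for k in (-.032,0,.032)],[np.round((proj("top",L2W(p,e(a,.083,k)))-[250,115])*5) for k in (-.032,0,.032)])
print([np.round((proj("scene",L2W(p,q))-[265,180])*6) for q in ((0,0,0),(0,0,.018),(.09,0,.04),(0,-.09,.04),(-.09,0,.04))])
print([np.round((proj("top",L2W(p,q))-[250,115])*5) for q in ((0,0,0),(0,0,.018),(.09,0,.04),(0,-.09,.04))])
print("far",np.round(proj("wrist",L2W(p,(.09,0,.04)),T)/.7))
E
```

```text
[ 0.64296024 -0.09328111  0.22386692] [[ 1.6  1.8]
 [ 1.3  0.8]
 [-0.9 -1.5]
 [-1.8 -0.9]]
0.2 [array([444., 296.]), array([483., 297.]), array([520., 297.])]
0.4 [array([467., 295.]), array([501., 298.]), array([533., 300.])]
0.6 [array([489., 295.]), array([517., 299.]), array([542., 303.])]
0.8 [array([509., 296.]), array([529., 302.]), array([546., 307.])]
0.2 [array([187., 232.]), array([123., 213.]), array([ 61., 194.])] [array([264., 396.]), array([181., 409.]), array([ 99., 421.])]
0.4 [array([147., 216.]), array([ 93., 205.]), array([ 41., 195.])] [array([219., 408.]), array([139., 413.]), array([ 61., 418.])]
0.6 [array([111., 204.]), array([ 68., 202.]), array([ 28., 200.])] [array([173., 417.]), array([ 99., 414.]), array([ 29., 411.])]
0.8 [array([ 79., 196.]), array([ 50., 203.]), array([ 23., 210.])] [array([128., 421.]), array([ 65., 411.]), array([  4., 401.])]
[array([383., 344.]), array([373., 325.]), array([467., 100.]), array([581., 387.]), array([250., 512.])]
[array([428., 307.]), array([440., 324.]), array([419., 123.]), array([683., 289.])]
far [348. 417.]
```

>>> drive_tool:
  targets:
    - {"dx": -0.09,"dy": 0.43,"dz": 0,"yaw": 0,"fingers": 1}
    - {"dx": -0.09,"dy": 0.43,"dz": 0,"yaw": 0,"fingers": 1}
    - {"dx": -0.09,"dy": 0.43,"dz": 0,"yaw": 0,"fingers": 1}
    - {"dx": 0,"dy": 0,"dz": 0.18,"yaw": 0.09,"fingers": 1}
    - {"dx": 0,"dy": 0,"dz": 0.18,"yaw": 0.09,"fingers": 1}
    - {"dx": 0,"dy": 0,"dz": 0.18,"yaw": 0.09,"fingers": 1}
    - {"dx": 0,"dy": 0,"dz": 0.18,"yaw": 0.09,"fingers": 1}
    - {"dx": 0,"dy": 0,"dz": 0.18,"yaw": 0.09,"fingers": 1}
    - {"dx": 0,"dy": 0,"dz": 0.18,"yaw": 0.09,"fingers": 1}
    - {"dx": 0,"dy": 0,"dz": 0.18,"yaw": 0.09,"fingers": 1}
    - {"dx": 0,"dy": 0,"dz": 0.18,"yaw": 0.09,"fingers": 1}
    - {"dx": 0,"dy": 0,"dz": 0.18,"yaw": 0.09,"fingers": 1}
    - {"dx": 0,"dy": 0,"dz": 0.18,"yaw": 0.09,"fingers": 1}
    - {"dx": 0,"dy": 0,"dz": 0.18,"yaw": 0.09,"fingers": 1}
    - {"dx": 0,"dy": 0,"dz": 0,"yaw": 0,"fingers": 1}

```text
clock: 3.7
position: [0.5941, 0.0724, 0.1632]
tool_rot: [-3.138, 0.001, 1.772]
force: [0.2, -0.6, -0.5]
grip_width: -0.0
finger_force: 0.0
```

```bash
cat >> h.py <<'E'
P0=(.642,-.095,.212)
def C(p=P0):
    s=readout.observe(); d=np.array(s["position"])
    xy=R.from_euler('z',-p[2]).apply(d-[p[0],p[1],0])
    f=R.from_euler('z',-p[2]).apply(s["force"])
    print("t%.2f"%s["clock"],"C mm",np.round(xy*1e3,1),"psiC deg %.1f"%(np.degrees(s["tool_rot"][2]-p[2])%360),"F_C",np.round(f,1),"q7 %.2f"%s["qpos"][6])
E
python3 -c "
from h import *;C()"
```

```text
t3.70 C mm [-11.6 173.8 163.2] psiC deg 89.4 F_C [ 0.1 -0.6 -0.5] q7 0.34
```

>>> drive_tool:
  targets:
    - {"dx": 0,"dy": 0,"dz": 0.13,"yaw": 0,"fingers": 1}
    - {"dx": -0.1,"dy": 0,"dz": 0,"yaw": 0,"fingers": 1}
    - {"dx": -0.04,"dy": 0,"dz": -0.01,"yaw": 0,"fingers": 1}
    - {"dx": -0.03,"dy": -0.007,"dz": -0.015,"yaw": 0,"fingers": 1}
    - {"dx": -0.03,"dy": -0.007,"dz": -0.015,"yaw": 0,"fingers": 1}
    - {"dx": -0.03,"dy": -0.007,"dz": -0.015,"yaw": 0,"fingers": 1}
    - {"dx": -0.03,"dy": -0.007,"dz": -0.015,"yaw": 0,"fingers": 1}
    - {"dx": -0.03,"dy": -0.007,"dz": -0.015,"yaw": 0,"fingers": 1}

```text
clock: 4.5
position: [0.5981, 0.0426, 0.1614]
tool_rot: [3.141, -0.0, 1.777]
force: [-1.2, 3.8, 2.0]
grip_width: 0.0001
finger_force: 1.6
```

```bash
python3 -c "
from h import *;C()"
```

```text
t4.50 C mm [-14.  143.7 161.4] psiC deg 89.7 F_C [-0.4  4.   2. ] q7 0.40
```

>>> drive_tool:
  targets:
    - {"dx": -0.03,"dy": -0.007,"dz": -0.012,"yaw": 0,"fingers": 1}
    - {"dx": -0.03,"dy": -0.007,"dz": -0.01,"yaw": 0,"fingers": 1}
    - {"dx": -0.025,"dy": -0.005,"dz": -0.01,"yaw": 0,"fingers": 1}
    - {"dx": -0.02,"dy": 0,"dz": -0.005,"yaw": 0,"fingers": 1}
    - {"dx": -0.02,"dy": 0,"dz": 0,"yaw": 0,"fingers": 1}

```text
clock: 5.0
position: [0.5983, 0.031, 0.1644]
tool_rot: [-3.141, -0.001, 1.777]
force: [-6.7, 13.2, 8.4]
grip_width: 0.0003
finger_force: 7.1
```

```bash
python3 -c "
from h import *;C()"
```

```text
t5.00 C mm [-16.2 132.4 164.4] psiC deg 89.7 F_C [-3.8 14.3  8.4] q7 0.41
```

>>> drive_tool:
  targets:
    - {"dx": -0.02,"dy": 0,"dz": 0,"yaw": 0,"fingers": 1}
    - {"dx": -0.02,"dy": 0,"dz": 0,"yaw": 0,"fingers": 1}
    - {"dx": 0,"dy": 0,"dz": 0,"yaw": 0,"fingers": 1}

```text
clock: 5.3
position: [0.5984, 0.0305, 0.1645]
tool_rot: [-3.14, -0.006, 1.779]
force: [-11.9, 22.4, 15.0]
grip_width: -0.0001
finger_force: 12.6
```

```bash
python3 -c "
from h import *;C()"
```

```text
t5.30 C mm [-16.3 131.8 164.5] psiC deg 89.8 F_C [-6.9 24.4 15. ] q7 0.42
```

```bash
cat >> h.py <<'E'
NUT=dict(near=((-.09,0,.027),(-1,0)),far=((.09,0,.027),(-1,0)),left=((0,.09,.027),(0,1)),right=((0,-.09,.027),(0,1)))
Ry=R.from_euler('y',-30,degrees=True).as_matrix()
g=np.linspace(-1,1,9)
def pose(nut,th,r=.022,dz=-.004,hx=.011):
    """finger TCP (C mm), psiC for pushing the wing at angle th; th in rad"""
    c,e0=NUT[nut]; cw=R.from_rotvec([0,0,-th])
    e=cw.apply([*e0,0]); t=np.cross([0,0,-1],e)
    pts=np.array([np.array(c)+a*e+b*t+n*np.array([0,0,1]) for a in .032*g for b in .007*g for n in np.linspace(-.011,.013,9)])@Ry.T
    mid=Ry@(np.array(c)+r*e); eh=Ry@e; eh[2]=0; eh/=np.linalg.norm(eh)
    d=np.cross([0,0,-1],eh); tip=mid[2]+dz
    k=(abs((pts-mid)@eh)<.010)&(pts[:,2]>tip)
    f=((pts[k]-mid)@d).min()
    cen=mid+(f-hx)*d; cen[2]=tip
    foot=np.array([cen+a*.011*d+b*.013*eh for a in(-1,1) for b in(-1,1)])@Ry
    psi=np.degrees(np.arctan2(d[1],d[0]))
    if nut in("left","right"): psi=psi%360 if abs(psi)>1e-6 else 180; psi=psi-180 if psi>185 else psi
    return np.r_[cen*1e3+[0,0,150],psi],foot[:,2].min()*1e3
E
python3 - <<'E'
from h import *;C()
for n in NUT:
    print(n)
    for th in (0,.2,.4,.6,.8,1.0,1.2,1.4,1.57): 
        q,m=pose(n,th); print(th,np.round(q,1),"min n %.0f"%m)
E
```

```text
t5.30 C mm [-16.3 131.8 164.5] psiC deg 89.8 F_C [-6.9 24.4 15. ] q7 0.42
near
0 [-110.5  -18.   113.4   90. ] min n 17
0.2 [-114.5  -14.6  113.6   76.8] min n 18
0.4 [-118.1  -10.   114.3   64. ] min n 20
0.6 [-120.6   -4.6  115.3   51.7] min n 22
0.8 [-121.9    1.3  116.7   40.1] min n 24
1.0 [-121.8    7.3  118.4   29.1] min n 26
1.2 [-120.5   13.1  120.4   18.6] min n 27
1.4 [-117.9   18.2  122.5    8.5] min n 29
1.57 [-115.    22.   124.4    0. ] min n 30
far
0 [ 45.4 -18.  203.4  90. ] min n 17
0.2 [ 41.3 -14.6 203.6  76.8] min n 18
0.4 [ 37.8 -10.  204.3  64. ] min n 20
0.6 [ 35.3  -4.6 205.3  51.7] min n 22
0.8 [ 34.    1.3 206.7  40.1] min n 24
1.0 [ 34.1   7.3 208.4  29.1] min n 26
1.2 [ 35.4  13.1 210.4  18.6] min n 27
1.4 [ 37.9  18.2 212.5   8.5] min n 29
1.57 [ 40.9  22.  214.4   0. ] min n 30
left
0 [-37.1 112.  169.4 180. ] min n 30
0.2 [-32.9 115.6 171.6 170. ] min n 29
0.4 [-27.9 118.3 173.7 159.9] min n 27
0.6 [-22.5 119.8 175.6 149.4] min n 25
0.8 [-16.5 120.2 177.3 138.3] min n 23
1.0 [-10.3 119.2 178.6 126.6] min n 21
1.2 [ -4.1 116.7 179.6 114.2] min n 20
1.4 [  1.5 112.6 180.2 101.3] min n 18
1.57 [  5.5 108.  180.4  90.1] min n 17
right
0 [-37.1 -68.  169.4 180. ] min n 30
0.2 [-32.9 -64.4 171.6 170. ] min n 29
0.4 [-27.9 -61.7 173.7 159.9] min n 27
0.6 [-22.5 -60.2 175.6 149.4] min n 25
0.8 [-16.5 -59.8 177.3 138.3] min n 23
1.0 [-10.3 -60.8 178.6 126.6] min n 21
1.2 [ -4.1 -63.3 179.6 114.2] min n 20
1.4 [  1.5 -67.4 180.2 101.3] min n 18
1.57 [  5.5 -72.  180.4  90.1] min n 17
```

>>> drive_tool:
  targets:
    - {"dx": 0.3,"dy": 0,"dz": 0,"yaw": 0,"fingers": 1}
    - {"dx": 0,"dy": -0.1,"dz": -0.48,"yaw": 0,"fingers": 1}
    - {"dx": -0.37,"dy": -0.17,"dz": 0,"yaw": 0,"fingers": 1}
    - {"dx": -0.37,"dy": -0.17,"dz": 0,"yaw": 0,"fingers": 1}
    - {"dx": -0.37,"dy": -0.17,"dz": 0,"yaw": 0,"fingers": 1}
    - {"dx": -0.37,"dy": -0.17,"dz": 0,"yaw": 0,"fingers": 1}
    - {"dx": -0.37,"dy": -0.17,"dz": 0,"yaw": 0,"fingers": 1}
    - {"dx": 0,"dy": 0,"dz": 0,"yaw": 0,"fingers": 1}

```text
clock: 6.1
position: [0.5362, -0.1507, 0.2129]
tool_rot: [-3.141, 0.003, 1.769]
force: [0.4, 1.7, 0.3]
grip_width: 0.0004
finger_force: 0.0
```

```bash
python3 -c "
from h import *;C()
for th in (.0,.1,.2,.3,.4,.5,.6,.7,.8,.9):print(th,np.round(pose('near',th,dz=-.010)[0],1))"
```

```text
t6.10 C mm [-115.2  -32.2  212.9] psiC deg 89.2 F_C [0.8 1.6 0.3] q7 0.69
0.0 [-110.5  -18.   107.4   90. ]
0.1 [-112.6  -16.4  107.4   83.4]
0.2 [-114.5  -14.6  107.6   76.8]
0.3 [-116.4  -12.4  107.9   70.3]
0.4 [-118.1  -10.   108.3   64. ]
0.5 [-119.5   -7.4  108.7   57.8]
0.6 [-120.6   -4.6  109.3   51.7]
0.7 [-121.4   -1.7  110.    45.8]
0.8 [-121.9    1.3  110.7   40.1]
0.9 [-122.     4.4  111.5   34.5]
```

```bash
cat >> h.py <<'E'
def rows(start,wps):
    c=np.array(start,float)
    for w in wps:
        w=np.array(w,float); 
        n=max(1,int(np.ceil(max(np.linalg.norm(w[:3]-c[:3])/46,abs(w[3]-c[3])/8.4)-1e-6)))
        for i in range(n):
            t=c+(w-c)/(n-i); p=np.radians(c[3]); d=t-c
            v=[d[0]*np.cos(p)+d[1]*np.sin(p), d[0]*np.sin(p)-d[1]*np.cos(p), -d[2]]
            print('{"dx": %.3f, "dy": %.3f, "dz": %.3f, "yaw": %.3f, "fingers": 1}, '%(*np.array(v)/100,-d[3]/90),end=""); c=t
    print("\nend",np.round(c,1))
def now(p=P0):
    s=readout.observe(); xy=R.from_euler('z',-p[2]).apply(np.array(s["position"])-[p[0],p[1],0])*1e3
    return np.r_[xy,(np.degrees(s["tool_rot"][2]-p[2])+100)%360-100]
def arc(n,a,b,step=.1,**k): return [pose(n,t,**{"dz":-.010,**k})[0] for t in np.linspace(a,b,int(round((b-a)/step))+1)]
E
python3 -c "
from h import *
a=arc('near',.1,.8)
rows(now(),[(-111,-30,150,90),(-111,-30,108,90)]+a+[a[-1]])"
```

```text
{"dx": 0.011, "dy": 0.021, "dz": 0.314, "yaw": -0.004, "fingers": 1}, {"dx": 0.011, "dy": 0.021, "dz": 0.314, "yaw": -0.004, "fingers": 1}, {"dx": 0.000, "dy": 0.000, "dz": 0.420, "yaw": -0.000, "fingers": 1}, {"dx": 0.136, "dy": -0.016, "dz": 0.006, "yaw": 0.073, "fingers": 1}, {"dx": 0.016, "dy": -0.022, "dz": -0.002, "yaw": 0.073, "fingers": 1}, {"dx": 0.017, "dy": -0.023, "dz": -0.003, "yaw": 0.072, "fingers": 1}, {"dx": 0.017, "dy": -0.024, "dz": -0.004, "yaw": 0.071, "fingers": 1}, {"dx": 0.017, "dy": -0.024, "dz": -0.005, "yaw": 0.069, "fingers": 1}, {"dx": 0.018, "dy": -0.024, "dz": -0.006, "yaw": 0.067, "fingers": 1}, {"dx": 0.018, "dy": -0.025, "dz": -0.007, "yaw": 0.066, "fingers": 1}, {"dx": 0.018, "dy": -0.024, "dz": -0.007, "yaw": 0.064, "fingers": 1}, {"dx": -0.000, "dy": 0.000, "dz": -0.000, "yaw": -0.000, "fingers": 1}, 
end [-121.9    1.3  110.7   40.1]
```

>>> drive_tool:
  targets:
    - {"dx": 0.01,"dy": 0.02,"dz": 0.31,"yaw": 0,"fingers": 1}
    - {"dx": 0.01,"dy": 0.02,"dz": 0.31,"yaw": 0,"fingers": 1}
    - {"dx": 0,"dy": 0,"dz": 0.42,"yaw": 0,"fingers": 1}
    - {"dx": 0.136,"dy": -0.016,"dz": 0,"yaw": 0.07,"fingers": 1}
    - {"dx": 0.016,"dy": -0.022,"dz": 0,"yaw": 0.07,"fingers": 1}
    - {"dx": 0.017,"dy": -0.023,"dz": -0.003,"yaw": 0.07,"fingers": 1}
    - {"dx": 0.017,"dy": -0.024,"dz": -0.004,"yaw": 0.07,"fingers": 1}
    - {"dx": 0.017,"dy": -0.024,"dz": -0.005,"yaw": 0.07,"fingers": 1}
    - {"dx": 0.018,"dy": -0.024,"dz": -0.006,"yaw": 0.067,"fingers": 1}
    - {"dx": 0.018,"dy": -0.025,"dz": -0.007,"yaw": 0.066,"fingers": 1}
    - {"dx": 0.018,"dy": -0.024,"dz": -0.007,"yaw": 0.064,"fingers": 1}
    - {"dx": 0,"dy": 0,"dz": 0,"yaw": 0,"fingers": 1}

```text
clock: 7.3
position: [0.524, -0.1149, 0.1116]
tool_rot: [3.14, 0.002, 0.913]
force: [-1.8, -8.4, 0.4]
grip_width: -0.0003
finger_force: 3.6
```

```bash
python3 -c "
from h import *;C(); import cv2
im=grab_frame('wrist'); s=grab_frame('scene')
a=cv2.convertScaleAbs(cv2.resize(im[100:420,120:440],(400,400)),alpha=1.4)
b=cv2.convertScaleAbs(cv2.resize(s[185:295,265:375],(400,400),interpolation=cv2.INTER_CUBIC),alpha=1.4)
cv2.imwrite('pics/n1.png',np.hstack([a,b]))
r=arc('far',.0,.8)
n=now()
rows(n,[n+[-25,-25,0,0],[-60,-60,225,60],[30,-40,240,90],(r[0]+[0,-13,0,0])])"
```

```text
t7.30 C mm [-119.5    5.4  111.6] psiC deg 40.1 F_C [-3.5 -7.8  0.4] q7 0.08
{"dx": -0.352, "dy": 0.029, "dz": -0.000, "yaw": -0.000, "fingers": 1}, {"dx": 0.096, "dy": 0.214, "dz": -0.283, "yaw": -0.055, "fingers": 1}, {"dx": 0.077, "dy": 0.221, "dz": -0.283, "yaw": -0.055, "fingers": 1}, {"dx": 0.058, "dy": 0.227, "dz": -0.283, "yaw": -0.055, "fingers": 1}, {"dx": 0.038, "dy": 0.231, "dz": -0.283, "yaw": -0.055, "fingers": 1}, {"dx": 0.156, "dy": 0.170, "dz": -0.037, "yaw": -0.083, "fingers": 1}, {"dx": 0.132, "dy": 0.189, "dz": -0.037, "yaw": -0.083, "fingers": 1}, {"dx": 0.107, "dy": 0.204, "dz": -0.037, "yaw": -0.083, "fingers": 1}, {"dx": 0.079, "dy": 0.217, "dz": -0.037, "yaw": -0.083, "fingers": 1}, {"dx": 0.045, "dy": 0.077, "dz": 0.213, "yaw": -0.000, "fingers": 1}, {"dx": 0.045, "dy": 0.077, "dz": 0.213, "yaw": -0.000, "fingers": 1}, 
end [ 45.4 -31.  197.4  90. ]
```

View pics/n1.png

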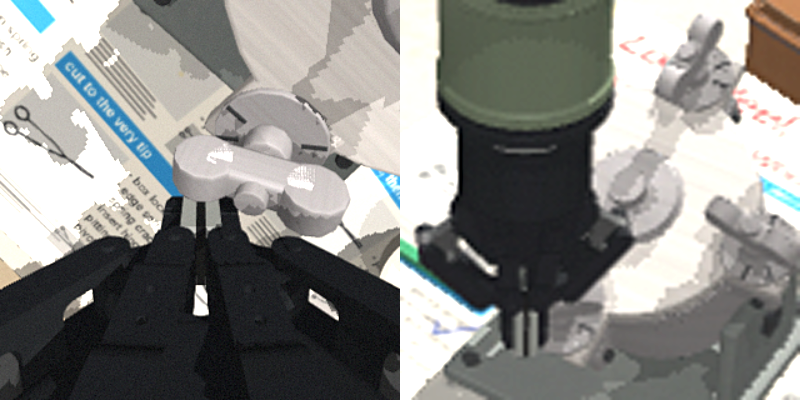

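The wrist crop shows the near wing's top running from lobe (203,165) to lobe (320,198), with seat marks near (230,115) and (315,147). I'll turn that direction into an angle.

```bash
cat >> h.py <<'E'
def wang(nut,uv1,uv2,s=None,cam="wrist",p=P0,h=.013):
    "wing angle from two image points on the wing's top ridge: rays onto the plane at the wing's top; also the ridge centre"
    if cam=="wrist":
        s=s or readout.observe(); T=Twrist(s["position"],s["tool_rot"])
    else: T=np.array(camera_info(cam)["T"])
    c=camera_info(cam); L=np.linalg.inv(Tlid(*p)); q=[]
    for u,v in (uv1,uv2):
        d=L[:3,:3]@T[:3,:3]@np.array([(u-c["cx"])/c["fx"],-(v-c["cy"])/c["fy"],-1]); o=(L@T[:,3])[:3]
        q.append(o+d*((.027+h-o[2])/d[2]))
    q=np.array(q); e=q[0]-q[1]; ce,e0=NUT[nut]
    th=(np.arctan2(e0[1],e0[0])-np.arctan2(e[1],e[0])+np.pi/2)%np.pi-np.pi/2
    print(nut,"th %.2f"%th,"len",np.round(np.linalg.norm(e)*1e3),"mid lid mm",np.round(q.mean(0)*1e3,1))
E
python3 -c "
from h import *
wang('near',(282,232),(376,258))"
```

```text
near th 0.99 len 38.0 mid lid mm [-78.4   6.9  40. ]
```

```bash
python3 -c "
from h import *
k=lambda u,v:(120+u/1.25*1.0*.8/.8*1.0,100+v/1.25)
k=lambda u,v:(120+u*.8,100+v*.8)
wang('near',k(230,115),k(315,147),h=-.023)
wang('near',k(203,165),k(320,198))
import cv2
im=cv2.imread('pics/n1.png')[70:250,150:370]
cv2.imwrite('pics/n1b.png',cv2.resize(im,None,fx=3.3,fy=3.3,interpolation=cv2.INTER_CUBIC))"
```

```text
near th 1.14 len 36.0 mid lid mm [-85.5   3.6   4. ]
near th 0.99 len 38.0 mid lid mm [-78.4   6.8  40. ]
```

View pics/n1b.png

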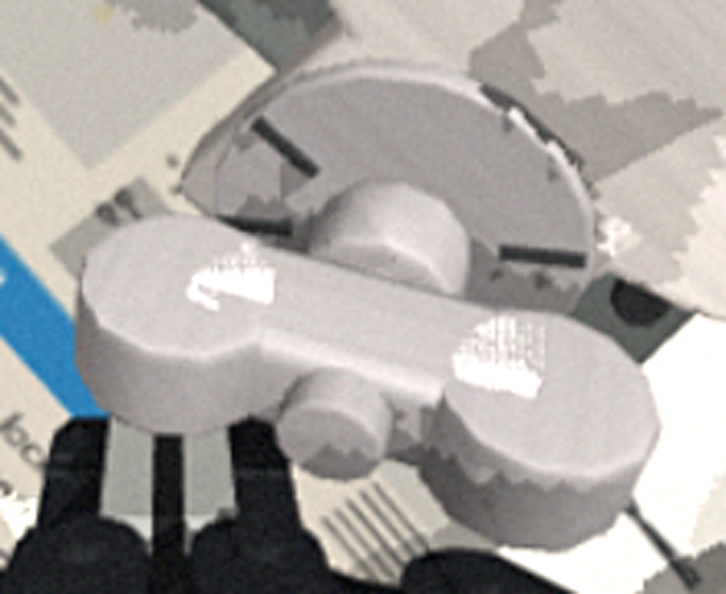

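The enlarged crop shows the half-way mark line (255,225)-(540,257) and the tight mark (285,148). The wing (slope about 15°) sits roughly 0.2 rad past half-way. I'll ease it back by pushing the same face at the inner end, with settled positions this time.

```bash
python3 -c "
from h import *;C()
print(pose('near',1.0,r=-.022,dz=-.01),pose('near',.8,r=-.022,dz=-.01))
n=now(); a=pose('near',.8,r=-.022,dz=-.01)[0]; d=np.array([np.cos(np.radians(40)),np.sin(np.radians(40)),0,0])
rows(n,[n-18*d,a-25*d,a-25*d])"
```

```text
t7.40 C mm [-119.5    5.4  111.6] psiC deg 40.3 F_C [-3.2 -6.6  0.4] q7 0.08
(array([-101.22934462,  -29.67888465,  124.32601127,   29.07705801]), np.float64(20.414622402922323)) (array([-95.34265102, -30.22717066, 126.0464597 ,  40.06707439]), np.float64(18.533902557198214))
{"dx": -0.180, "dy": -0.001, "dz": -0.000, "yaw": -0.000, "fingers": 1}, {"dx": -0.058, "dy": 0.214, "dz": -0.072, "yaw": 0.002, "fingers": 1}, {"dx": -0.058, "dy": 0.214, "dz": -0.072, "yaw": 0.002, "fingers": 1}, {"dx": 0.000, "dy": 0.000, "dz": -0.000, "yaw": -0.000, "fingers": 1}, 
end [-114.5  -46.3  126.    40.1]
```

>>> drive_tool:
  targets:
    - {"dx": -0.18,"dy": 0,"dz": 0,"yaw": 0,"fingers": 1}
    - {"dx": -0.06,"dy": 0.21,"dz": -0.07,"yaw": 0,"fingers": 1}
    - {"dx": -0.06,"dy": 0.21,"dz": -0.07,"yaw": 0,"fingers": 1}
    - {"dx": 0,"dy": 0,"dz": 0,"yaw": 0,"fingers": 1}
    - {"dx": 0,"dy": 0,"dz": 0,"yaw": 0,"fingers": 1}

```text
clock: 7.9
position: [0.5392, -0.1631, 0.1254]
tool_rot: [3.142, 0.0, 0.917]
force: [-0.4, -0.7, -0.2]
grip_width: -0.0002
finger_force: 0.0
```

```bash
python3 -c "
from h import *;C()
a=pose('near',.8,r=-.022,dz=-.01)[0]
rows(now(),[a])"
```

```text
t7.90 C mm [-114.8  -44.9  125.4] psiC deg 40.4 F_C [-0.5 -0.6 -0.2] q7 0.13
{"dx": 0.244, "dy": 0.014, "dz": -0.007, "yaw": 0.003, "fingers": 1}, 
end [-95.3 -30.2 126.   40.1]
```

>>> drive_tool:
  targets:
    - {"dx": 0.12,"dy": 0.01,"dz": 0,"yaw": 0,"fingers": 1}
    - {"dx": 0.05,"dy": 0,"dz": 0,"yaw": 0,"fingers": 1}
    - {"dx": 0.04,"dy": 0,"dz": 0,"yaw": 0,"fingers": 1}
    - {"dx": 0.035,"dy": 0,"dz": 0,"yaw": 0,"fingers": 1}
    - {"dx": 0,"dy": 0,"dz": 0,"yaw": 0,"fingers": 1}

```text
clock: 8.4
position: [0.5547, -0.1447, 0.1258]
tool_rot: [3.141, 0.002, 0.917]
force: [-4.4, -6.1, 5.0]
grip_width: 0.0001
finger_force: 3.7
```

```bash
python3 -c "
from h import *;C()
print(arc('near',.8,1.0,r=-.022))
n=now(); d=np.array([np.cos(np.radians(40)),np.sin(np.radians(40)),0,0])
r0=pose('far',0,dz=-.01)[0]
rows(n,[n-18*d,[-105,-55,160,40],[-20,-45,228,70],[10,-45,228,90],r0+[0,-14,3,0],r0+[0,-14,3,0]])"
```

```text
t8.40 C mm [-95.8 -30.3 125.8] psiC deg 40.4 F_C [-5.6 -5.   5. ] q7 0.08
[array([-95.34265102, -30.22717066, 126.0464597 ,  40.06707439]), array([-98.33592735, -30.10985503, 125.22039555,  34.49822915]), array([-101.22934462,  -29.67888465,  124.32601127,   29.07705801])]
{"dx": -0.180, "dy": -0.001, "dz": -0.000, "yaw": -0.000, "fingers": 1}, {"dx": -0.050, "dy": 0.130, "dz": -0.342, "yaw": 0.004, "fingers": 1}, {"dx": 0.179, "dy": 0.117, "dz": -0.170, "yaw": -0.083, "fingers": 1}, {"dx": 0.162, "dy": 0.140, "dz": -0.170, "yaw": -0.083, "fingers": 1}, {"dx": 0.142, "dy": 0.160, "dz": -0.170, "yaw": -0.083, "fingers": 1}, {"dx": 0.120, "dy": 0.177, "dz": -0.170, "yaw": -0.083, "fingers": 1}, {"dx": 0.034, "dy": 0.094, "dz": -0.000, "yaw": -0.074, "fingers": 1}, {"dx": 0.023, "dy": 0.097, "dz": -0.000, "yaw": -0.074, "fingers": 1}, {"dx": 0.012, "dy": 0.099, "dz": -0.000, "yaw": -0.074, "fingers": 1}, {"dx": 0.065, "dy": 0.177, "dz": 0.138, "yaw": -0.000, "fingers": 1}, {"dx": 0.065, "dy": 0.177, "dz": 0.138, "yaw": -0.000, "fingers": 1}, {"dx": 0.000, "dy": 0.000, "dz": -0.000, "yaw": -0.000, "fingers": 1}, 
end [ 45.4 -32.  200.4  90. ]
```

>>> drive_tool:
  targets:
    - {"dx": -0.18,"dy": 0,"dz": 0,"yaw": 0,"fingers": 1}
    - {"dx": -0.05,"dy": 0.13,"dz": -0.342,"yaw": 0,"fingers": 1}
    - {"dx": 0.18,"dy": 0.117,"dz": -0.17,"yaw": -0.083,"fingers": 1}
    - {"dx": 0.162,"dy": 0.14,"dz": -0.17,"yaw": -0.083,"fingers": 1}
    - {"dx": 0.142,"dy": 0.16,"dz": -0.17,"yaw": -0.083,"fingers": 1}
    - {"dx": 0.12,"dy": 0.177,"dz": -0.17,"yaw": -0.083,"fingers": 1}
    - {"dx": 0.034,"dy": 0.094,"dz": 0,"yaw": -0.074,"fingers": 1}
    - {"dx": 0.023,"dy": 0.097,"dz": 0,"yaw": -0.074,"fingers": 1}
    - {"dx": 0.012,"dy": 0.1,"dz": 0,"yaw": -0.074,"fingers": 1}
    - {"dx": 0.065,"dy": 0.177,"dz": 0.138,"yaw": 0,"fingers": 1}
    - {"dx": 0.065,"dy": 0.177,"dz": 0.138,"yaw": 0,"fingers": 1}
    - {"dx": 0,"dy": 0,"dz": 0,"yaw": 0,"fingers": 1}
    - {"dx": 0,"dy": 0,"dz": 0,"yaw": 0,"fingers": 1}

```text
clock: 9.7
position: [0.6931, -0.1149, 0.1998]
tool_rot: [-3.14, 0.0, 1.788]
force: [0.7, -0.6, 0.7]
grip_width: 0.0
finger_force: 0.0
```

```bash
python3 -c "
from h import *;C()
a=arc('far',.1,.6)
rows(now(),a)"
```

```text
t9.70 C mm [ 45.7 -30.2 199.8] psiC deg 90.3 F_C [ 0.6 -0.8  0.7] q7 0.62
{"dx": 0.138, "dy": -0.023, "dz": 0.023, "yaw": 0.077, "fingers": 1}, {"dx": 0.016, "dy": -0.022, "dz": -0.002, "yaw": 0.073, "fingers": 1}, {"dx": 0.017, "dy": -0.023, "dz": -0.003, "yaw": 0.072, "fingers": 1}, {"dx": 0.017, "dy": -0.024, "dz": -0.004, "yaw": 0.071, "fingers": 1}, {"dx": 0.017, "dy": -0.024, "dz": -0.005, "yaw": 0.069, "fingers": 1}, {"dx": 0.018, "dy": -0.024, "dz": -0.006, "yaw": 0.067, "fingers": 1}, 
end [ 35.3  -4.6 199.3  51.7]
```

>>> drive_tool:
  targets:
    - {"dx": 0.138,"dy": -0.023,"dz": 0.02,"yaw": 0.077,"fingers": 1}
    - {"dx": 0.016,"dy": -0.022,"dz": 0,"yaw": 0.073,"fingers": 1}
    - {"dx": 0.017,"dy": -0.023,"dz": -0.003,"yaw": 0.072,"fingers": 1}
    - {"dx": 0.017,"dy": -0.024,"dz": -0.004,"yaw": 0.07,"fingers": 1}
    - {"dx": 0.017,"dy": -0.024,"dz": -0.005,"yaw": 0.069,"fingers": 1}
    - {"dx": 0.018,"dy": -0.024,"dz": -0.006,"yaw": 0.067,"fingers": 1}
    - {"dx": 0,"dy": 0,"dz": 0,"yaw": 0,"fingers": 1}

```text
clock: 10.4
position: [0.677, -0.0939, 0.2008]
tool_rot: [3.141, 0.002, 1.11]
force: [-1.0, -5.0, -1.7]
grip_width: 0.0
finger_force: 2.5
```

```bash
python3 -c "
from h import *;C()
a=arc('far',.5,.9)
print(np.round(a,1))
rows(now(),[a[3]])"
```

```text
t10.40 C mm [ 34.5  -6.3 200.8] psiC deg 51.4 F_C [-2.  -4.7 -1.7] q7 0.02
[[ 36.4  -7.4 198.7  57.8]
 [ 35.3  -4.6 199.3  51.7]
 [ 34.5  -1.7 200.   45.8]
 [ 34.    1.3 200.7  40.1]
 [ 33.9   4.4 201.5  34.5]]
{"dx": 0.028, "dy": -0.026, "dz": 0.000, "yaw": 0.063, "fingers": 1}, {"dx": 0.026, "dy": -0.028, "dz": 0.000, "yaw": 0.063, "fingers": 1}, 
end [ 34.    1.3 200.7  40.1]
```

>>> drive_tool:
  targets:
    - {"dx": 0.026,"dy": -0.026,"dz": 0,"yaw": 0.063,"fingers": 1}
    - {"dx": 0.026,"dy": -0.028,"dz": 0,"yaw": 0.063,"fingers": 1}
    - {"dx": 0,"dy": 0,"dz": 0,"yaw": 0,"fingers": 1}

```text
clock: 10.7
position: [0.675, -0.087, 0.2012]
tool_rot: [3.14, 0.001, 0.912]
force: [-1.7, -5.0, 3.6]
grip_width: 0.0
finger_force: 2.8
```

```bash
python3 -c "
from h import *;C()
n=now(); d=np.array([np.cos(np.radians(n[3])),np.sin(np.radians(n[3])),0,0])
l0=pose('left',0,dz=-.01)[0]; print(l0)
rows(n,[n-20*d+[0,0,10,0],n-20*d+[0,0,40,0],[-40,20,240,100],l0+[-16,0,50,0],l0+[-16,0,3,0],l0+[-16,0,3,0]])"
```

```text
t10.70 C mm [ 34.    0.9 201.2] psiC deg 40.1 F_C [-2.7 -4.6  3.6] q7 -0.15
[-37.06217783 112.         163.3826859  180.        ]
{"dx": -0.200, "dy": 0.000, "dz": -0.100, "yaw": -0.000, "fingers": 1}, {"dx": 0.000, "dy": 0.000, "dz": -0.300, "yaw": -0.000, "fingers": 1}, {"dx": -0.030, "dy": -0.078, "dz": 0.001, "yaw": -0.083, "fingers": 1}, {"dx": -0.020, "dy": -0.081, "dz": 0.001, "yaw": -0.083, "fingers": 1}, {"dx": -0.009, "dy": -0.083, "dz": 0.001, "yaw": -0.083, "fingers": 1}, {"dx": 0.002, "dy": -0.084, "dz": 0.001, "yaw": -0.083, "fingers": 1}, {"dx": 0.013, "dy": -0.083, "dz": 0.001, "yaw": -0.083, "fingers": 1}, {"dx": 0.023, "dy": -0.080, "dz": 0.001, "yaw": -0.083, "fingers": 1}, {"dx": 0.033, "dy": -0.077, "dz": 0.001, "yaw": -0.083, "fingers": 1}, {"dx": 0.043, "dy": -0.072, "dz": 0.001, "yaw": -0.083, "fingers": 1}, {"dx": 0.093, "dy": 0.003, "dz": 0.027, "yaw": -0.089, "fingers": 1}, {"dx": 0.092, "dy": 0.016, "dz": 0.027, "yaw": -0.089, "fingers": 1}, {"dx": 0.088, "dy": 0.029, "dz": 0.027, "yaw": -0.089, "fingers": 1}, {"dx": 0.084, "dy": 0.041, "dz": 0.027, "yaw": -0.089, "fingers": 1}, {"dx": 0.077, "dy": 0.052, "dz": 0.027, "yaw": -0.089, "fingers": 1}, {"dx": 0.069, "dy": 0.062, "dz": 0.027, "yaw": -0.089, "fingers": 1}, {"dx": 0.060, "dy": 0.071, "dz": 0.027, "yaw": -0.089, "fingers": 1}, {"dx": 0.049, "dy": 0.079, "dz": 0.027, "yaw": -0.089, "fingers": 1}, {"dx": 0.038, "dy": 0.085, "dz": 0.027, "yaw": -0.089, "fingers": 1}, {"dx": 0.026, "dy": 0.089, "dz": 0.027, "yaw": -0.089, "fingers": 1}, {"dx": 0.000, "dy": 0.000, "dz": 0.235, "yaw": -0.000, "fingers": 1}, {"dx": 0.000, "dy": 0.000, "dz": 0.235, "yaw": -0.000, "fingers": 1}, {"dx": 0.000, "dy": 0.000, "dz": -0.000, "yaw": -0.000, "fingers": 1}, 
end [-53.1 112.  166.4 180. ]
```

>>> drive_tool:
  targets:
    - {"dx": -0.2,"dy": 0,"dz": -0.1,"yaw": 0,"fingers": 1}
    - {"dx": 0,"dy": 0,"dz": -0.3,"yaw": 0,"fingers": 1}
    - {"dx": -0.03,"dy": -0.078,"dz": 0,"yaw": -0.083,"fingers": 1}
    - {"dx": -0.02,"dy": -0.081,"dz": 0,"yaw": -0.083,"fingers": 1}
    - {"dx": -0.009,"dy": -0.083,"dz": 0,"yaw": -0.083,"fingers": 1}
    - {"dx": 0.002,"dy": -0.084,"dz": 0,"yaw": -0.083,"fingers": 1}
    - {"dx": 0.013,"dy": -0.083,"dz": 0,"yaw": -0.083,"fingers": 1}
    - {"dx": 0.023,"dy": -0.08,"dz": 0,"yaw": -0.083,"fingers": 1}
    - {"dx": 0.033,"dy": -0.077,"dz": 0,"yaw": -0.083,"fingers": 1}
    - {"dx": 0.043,"dy": -0.072,"dz": 0,"yaw": -0.083,"fingers": 1}
    - {"dx": 0.093,"dy": 0,"dz": 0.027,"yaw": -0.089,"fingers": 1}
    - {"dx": 0.092,"dy": 0.016,"dz": 0.027,"yaw": -0.089,"fingers": 1}
    - {"dx": 0.088,"dy": 0.029,"dz": 0.027,"yaw": -0.089,"fingers": 1}
    - {"dx": 0.084,"dy": 0.041,"dz": 0.027,"yaw": -0.089,"fingers": 1}
    - {"dx": 0.077,"dy": 0.052,"dz": 0.027,"yaw": -0.089,"fingers": 1}
    - {"dx": 0.069,"dy": 0.062,"dz": 0.027,"yaw": -0.089,"fingers": 1}
    - {"dx": 0.06,"dy": 0.071,"dz": 0.027,"yaw": -0.089,"fingers": 1}
    - {"dx": 0.049,"dy": 0.079,"dz": 0.027,"yaw": -0.089,"fingers": 1}
    - {"dx": 0.038,"dy": 0.085,"dz": 0.027,"yaw": -0.089,"fingers": 1}
    - {"dx": 0.026,"dy": 0.089,"dz": 0.027,"yaw": -0.089,"fingers": 1}

```text
clock: 12.7
position: [0.5656, 0.0032, 0.2141]
tool_rot: [-3.141, 0.001, -2.92]
force: [-0.9, 0.2, -0.2]
grip_width: -0.0002
finger_force: 0.0
```

```bash
python3 -c "
from h import *;C();import cv2
im=grab_frame('wrist'); C(); cv2.imwrite('pics/l0.png',im)
a=cv2.convertScaleAbs(cv2.resize(im,(800,600),interpolation=cv2.INTER_CUBIC),alpha=1.4); cv2.imwrite('pics/l1.png',a)
l0=pose('left',0,dz=-.01)[0]
rows(now(),[l0+[-16,0,3,0]])"
```

```text
t12.70 C mm [-54.  112.1 214.1] psiC deg 180.6 F_C [-0.8  0.3 -0.2] q7 1.79
t12.75 C mm [-54.1 113.7 213.7] psiC deg 181.2 F_C [ 1.3  2.7 -0.3] q7 1.79
{"dx": -0.005, "dy": -0.008, "dz": 0.237, "yaw": 0.006, "fingers": 1}, {"dx": -0.005, "dy": -0.008, "dz": 0.237, "yaw": 0.006, "fingers": 1}, 
end [-53.1 112.  166.4 180. ]
```

View pics/l1.png

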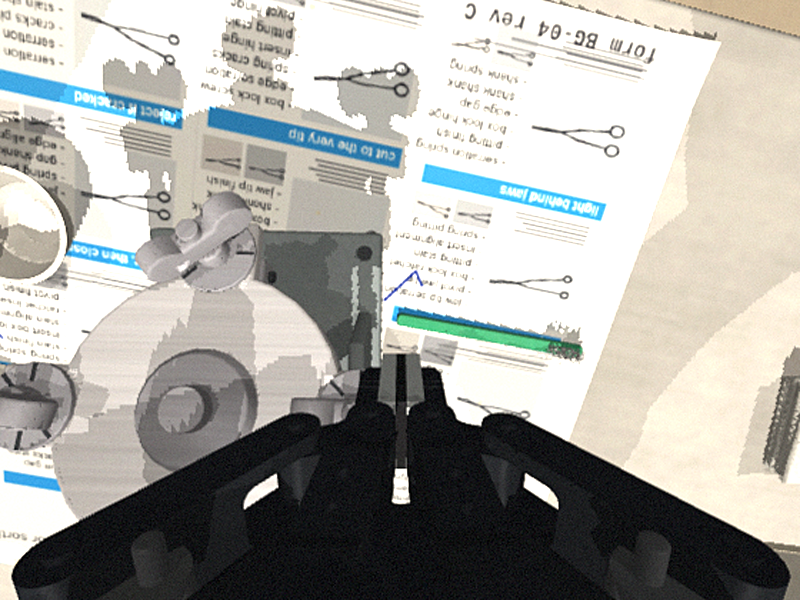

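The view shows the near wing diagonal, from (160,255) to (230,215), which is half-way. The bowl and brush are undisturbed. Continuing with the left nut.

```bash
python3 -c "
from h import *
l0=pose('left',0,dz=-.01)[0]
rows(now(),[l0+[-16,0,3,0],l0+[-10,1,2,-3]]+arc('left',.1,.6))"
```

```text
{"dx": -0.005, "dy": -0.008, "dz": 0.237, "yaw": 0.006, "fingers": 1}, {"dx": -0.005, "dy": -0.008, "dz": 0.237, "yaw": 0.006, "fingers": 1}, {"dx": -0.060, "dy": 0.010, "dz": 0.010, "yaw": 0.033, "fingers": 1}, {"dx": -0.119, "dy": 0.016, "dz": 0.009, "yaw": 0.022, "fingers": 1}, {"dx": -0.020, "dy": 0.019, "dz": -0.011, "yaw": 0.055, "fingers": 1}, {"dx": -0.021, "dy": 0.018, "dz": -0.011, "yaw": 0.056, "fingers": 1}, {"dx": -0.021, "dy": 0.018, "dz": -0.010, "yaw": 0.057, "fingers": 1}, {"dx": -0.022, "dy": 0.018, "dz": -0.010, "yaw": 0.058, "fingers": 1}, {"dx": -0.023, "dy": 0.018, "dz": -0.009, "yaw": 0.059, "fingers": 1}, 
end [-22.5 119.8 169.6 149.4]
```

>>> drive_tool:
  targets:
    - {"dx": 0,"dy": -0.008,"dz": 0.237,"yaw": 0,"fingers": 1}
    - {"dx": -0.005,"dy": -0.008,"dz": 0.237,"yaw": 0.01,"fingers": 1}
    - {"dx": -0.06,"dy": 0.01,"dz": 0.01,"yaw": 0.033,"fingers": 1}
    - {"dx": -0.119,"dy": 0.016,"dz": 0.009,"yaw": 0.022,"fingers": 1}
    - {"dx": -0.02,"dy": 0.019,"dz": -0.011,"yaw": 0.055,"fingers": 1}
    - {"dx": -0.021,"dy": 0.018,"dz": -0.011,"yaw": 0.056,"fingers": 1}
    - {"dx": -0.021,"dy": 0.018,"dz": -0.01,"yaw": 0.057,"fingers": 1}
    - {"dx": -0.022,"dy": 0.018,"dz": -0.01,"yaw": 0.058,"fingers": 1}
    - {"dx": -0.023,"dy": 0.018,"dz": -0.009,"yaw": 0.059,"fingers": 1}
    - {"dx": 0,"dy": 0,"dz": 0,"yaw": 0,"fingers": 1}

```text
clock: 13.75
position: [0.5942, 0.0153, 0.1695]
tool_rot: [-3.14, -0.002, 2.801]
force: [-7.9, -1.0, 2.7]
grip_width: -0.0001
finger_force: 3.6
```

```bash
python3 -c "
from h import *;C()
a=arc('left',.5,.9)
print(np.round(a,1))
rows(now(),[a[3]])"
```

```text
t13.75 C mm [-23.6 117.9 169.5] psiC deg 148.4 F_C [-7.9  0.6  2.7] q7 1.32
[[-25.3 119.2 168.7 154.7]
 [-22.5 119.8 169.6 149.4]
 [-19.5 120.2 170.5 143.9]
 [-16.5 120.2 171.3 138.3]
 [-13.4 119.9 172.  132.5]]
{"dx": -0.024, "dy": 0.028, "dz": -0.009, "yaw": 0.056, "fingers": 1}, {"dx": -0.021, "dy": 0.030, "dz": -0.009, "yaw": 0.056, "fingers": 1}, 
end [-16.5 120.2 171.3 138.3]
```

>>> drive_tool:
  targets:
    - {"dx": -0.024,"dy": 0.024,"dz": -0.008,"yaw": 0.056,"fingers": 1}
    - {"dx": -0.022,"dy": 0.024,"dz": -0.008,"yaw": 0.056,"fingers": 1}
    - {"dx": 0,"dy": 0,"dz": 0,"yaw": 0,"fingers": 1}

```text
clock: 14.05
position: [0.6003, 0.0182, 0.1711]
tool_rot: [-3.14, -0.001, 2.626]
force: [-8.8, 0.8, 2.1]
grip_width: 0.0002
finger_force: 3.2
```

```bash
python3 -c "
from h import *;C()
n=now(); r0=pose('right',0,dz=-.01)[0]; print(n,r0)
rows(n,[n+[-22,16,4,0],[-60,115,205,155],[-62,40,205,180],[-58,-68,200,180],r0+[-16,0,3,0],r0+[-16,0,3,0]])"
```

```text
t14.05 C mm [-17.  119.5 171.1] psiC deg 138.3 F_C [-8.5  2.6  2.1] q7 1.17
[-16.96173469 119.46987461 171.09438988 138.28483426] [-37.06217783 -68.         163.3826859  180.        ]
{"dx": 0.271, "dy": -0.027, "dz": -0.040, "yaw": -0.000, "fingers": 1}, {"dx": 0.010, "dy": -0.146, "dz": -0.150, "yaw": -0.093, "fingers": 1}, {"dx": 0.032, "dy": -0.143, "dz": -0.150, "yaw": -0.093, "fingers": 1}, {"dx": -0.100, "dy": -0.229, "dz": -0.000, "yaw": -0.093, "fingers": 1}, {"dx": -0.065, "dy": -0.241, "dz": -0.000, "yaw": -0.093, "fingers": 1}, {"dx": -0.030, "dy": -0.248, "dz": -0.000, "yaw": -0.093, "fingers": 1}, {"dx": -0.013, "dy": -0.360, "dz": 0.017, "yaw": -0.000, "fingers": 1}, {"dx": -0.013, "dy": -0.360, "dz": 0.017, "yaw": -0.000, "fingers": 1}, {"dx": -0.013, "dy": -0.360, "dz": 0.017, "yaw": -0.000, "fingers": 1}, {"dx": -0.049, "dy": 0.000, "dz": 0.336, "yaw": -0.000, "fingers": 1}, {"dx": 0.000, "dy": 0.000, "dz": -0.000, "yaw": -0.000, "fingers": 1}, 
end [-53.1 -68.  166.4 180. ]
```

>>> drive_tool:
  targets:
    - {"dx": 0.271,"dy": -0.027,"dz": -0.04,"yaw": 0,"fingers": 1}
    - {"dx": 0.01,"dy": -0.146,"dz": -0.15,"yaw": -0.093,"fingers": 1}
    - {"dx": 0.032,"dy": -0.143,"dz": -0.15,"yaw": -0.093,"fingers": 1}
    - {"dx": -0.1,"dy": -0.229,"dz": 0,"yaw": -0.093,"fingers": 1}
    - {"dx": -0.065,"dy": -0.241,"dz": 0,"yaw": -0.093,"fingers": 1}
    - {"dx": -0.03,"dy": -0.248,"dz": 0,"yaw": -0.093,"fingers": 1}
    - {"dx": -0.013,"dy": -0.36,"dz": 0.017,"yaw": 0,"fingers": 1}
    - {"dx": -0.013,"dy": -0.36,"dz": 0.017,"yaw": 0,"fingers": 1}
    - {"dx": -0.013,"dy": -0.36,"dz": 0.017,"yaw": 0,"fingers": 1}
    - {"dx": 0,"dy": 0,"dz": 0.336,"yaw": 0,"fingers": 1}
    - {"dx": 0,"dy": 0,"dz": 0,"yaw": 0,"fingers": 1}

```text
clock: 15.15
position: [0.6, -0.1737, 0.1634]
tool_rot: [3.141, -0.004, -2.925]
force: [-0.7, 0.8, -0.2]
grip_width: -0.0003
finger_force: 0.0
```

```bash
python3 -c "
from h import *;C()
r0=pose('right',0,dz=-.01)[0]
rows(now(),[r0+[-13,0,3,-2]]+arc('right',.1,.6))"
```

```text
t15.15 C mm [-57.6 -68.1 163.4] psiC deg 180.3 F_C [-0.5  1.  -0.2] q7 2.11
{"dx": -0.075, "dy": 0.000, "dz": -0.029, "yaw": 0.025, "fingers": 1}, {"dx": -0.149, "dy": 0.025, "dz": 0.019, "yaw": 0.033, "fingers": 1}, {"dx": -0.020, "dy": 0.019, "dz": -0.011, "yaw": 0.055, "fingers": 1}, {"dx": -0.021, "dy": 0.018, "dz": -0.011, "yaw": 0.056, "fingers": 1}, {"dx": -0.021, "dy": 0.018, "dz": -0.010, "yaw": 0.057, "fingers": 1}, {"dx": -0.022, "dy": 0.018, "dz": -0.010, "yaw": 0.058, "fingers": 1}, {"dx": -0.023, "dy": 0.018, "dz": -0.009, "yaw": 0.059, "fingers": 1}, 
end [-22.5 -60.2 169.6 149.4]
```

>>> drive_tool:
  targets:
    - {"dx": -0.075,"dy": 0,"dz": -0.03,"yaw": 0.025,"fingers": 1}
    - {"dx": -0.149,"dy": 0.025,"dz": 0.02,"yaw": 0.033,"fingers": 1}
    - {"dx": -0.02,"dy": 0.019,"dz": -0.011,"yaw": 0.055,"fingers": 1}
    - {"dx": -0.021,"dy": 0.018,"dz": -0.011,"yaw": 0.056,"fingers": 1}
    - {"dx": -0.021,"dy": 0.018,"dz": -0.01,"yaw": 0.057,"fingers": 1}
    - {"dx": -0.022,"dy": 0.018,"dz": -0.01,"yaw": 0.058,"fingers": 1}
    - {"dx": -0.023,"dy": 0.018,"dz": -0.009,"yaw": 0.059,"fingers": 1}
    - {"dx": 0,"dy": 0,"dz": 0,"yaw": 0,"fingers": 1}

```text
clock: 15.95
position: [0.6339, -0.1564, 0.1733]
tool_rot: [-3.141, -0.002, 2.82]
force: [-6.4, 0.0, 1.4]
grip_width: -0.0001
finger_force: 3.0
```

```bash
python3 -c "
from h import *;C()
a=arc('right',.5,.9)
print(np.round(a,1))
rows(now(),[a[3]])"
```

```text
t15.95 C mm [-20.9 -58.3 173.3] psiC deg 149.4 F_C [-6.3  1.4  1.4] q7 1.63
[[-25.3 -60.8 168.7 154.7]
 [-22.5 -60.2 169.6 149.4]
 [-19.5 -59.8 170.5 143.9]
 [-16.5 -59.8 171.3 138.3]
 [-13.4 -60.1 172.  132.5]]
{"dx": -0.023, "dy": 0.005, "dz": 0.010, "yaw": 0.062, "fingers": 1}, {"dx": -0.022, "dy": 0.007, "dz": 0.010, "yaw": 0.062, "fingers": 1}, 
end [-16.5 -59.8 171.3 138.3]
```

>>> drive_tool:
  targets:
    - {"dx": -0.025,"dy": 0.005,"dz": 0.01,"yaw": 0.062,"fingers": 1}
    - {"dx": -0.024,"dy": 0.007,"dz": 0.01,"yaw": 0.062,"fingers": 1}
    - {"dx": 0,"dy": 0,"dz": 0,"yaw": 0,"fingers": 1}

```text
clock: 16.25
position: [0.639, -0.1564, 0.1715]
tool_rot: [3.141, -0.002, 2.625]
force: [-8.1, 3.2, 4.2]
grip_width: -0.0002
finger_force: 4.2
```

```bash
python3 -c "
from h import *;C()
n=now(); a=pose('near',.6,dz=-.01)[0]; print(a)
d=np.array([np.cos(np.radians(a[3])),np.sin(np.radians(a[3])),0,0])
rows(n,[n+[-22,16,5,0],[-60,-55,200,115],a-14*d+[0,0,70,0],a-14*d,a-14*d])"
```

```text
t16.25 C mm [-15.8 -59.4 171.5] psiC deg 138.3 F_C [-7.3  4.8  4.2] q7 1.46
[-120.60898004   -4.59355587  109.30399414   51.69221199]
{"dx": 0.271, "dy": -0.027, "dz": -0.050, "yaw": -0.000, "fingers": 1}, {"dx": 0.029, "dy": -0.078, "dz": -0.078, "yaw": 0.086, "fingers": 1}, {"dx": 0.019, "dy": -0.081, "dz": -0.078, "yaw": 0.086, "fingers": 1}, {"dx": 0.007, "dy": -0.083, "dz": -0.078, "yaw": 0.086, "fingers": 1}, {"dx": 0.081, "dy": -0.058, "dz": 0.026, "yaw": 0.088, "fingers": 1}, {"dx": 0.073, "dy": -0.068, "dz": 0.026, "yaw": 0.088, "fingers": 1}, {"dx": 0.062, "dy": -0.078, "dz": 0.026, "yaw": 0.088, "fingers": 1}, {"dx": 0.051, "dy": -0.086, "dz": 0.026, "yaw": 0.088, "fingers": 1}, {"dx": 0.039, "dy": -0.092, "dz": 0.026, "yaw": 0.088, "fingers": 1}, {"dx": 0.026, "dy": -0.096, "dz": 0.026, "yaw": 0.088, "fingers": 1}, {"dx": 0.012, "dy": -0.099, "dz": 0.026, "yaw": 0.088, "fingers": 1}, {"dx": -0.001, "dy": -0.100, "dz": 0.026, "yaw": 0.088, "fingers": 1}, {"dx": 0.000, "dy": 0.000, "dz": 0.350, "yaw": -0.000, "fingers": 1}, {"dx": 0.000, "dy": 0.000, "dz": 0.350, "yaw": -0.000, "fingers": 1}, {"dx": 0.000, "dy": 0.000, "dz": -0.000, "yaw": -0.000, "fingers": 1}, 
end [-129.3  -15.6  109.3   51.7]
```

>>> drive_tool:
  targets:
    - {"dx": 0.271,"dy": -0.027,"dz": -0.05,"yaw": 0,"fingers": 1}
    - {"dx": 0.029,"dy": -0.078,"dz": -0.078,"yaw": 0.086,"fingers": 1}
    - {"dx": 0.019,"dy": -0.081,"dz": -0.078,"yaw": 0.086,"fingers": 1}
    - {"dx": 0.007,"dy": -0.083,"dz": -0.078,"yaw": 0.086,"fingers": 1}
    - {"dx": 0.081,"dy": -0.058,"dz": 0.026,"yaw": 0.088,"fingers": 1}
    - {"dx": 0.073,"dy": -0.068,"dz": 0.026,"yaw": 0.088,"fingers": 1}
    - {"dx": 0.062,"dy": -0.078,"dz": 0.026,"yaw": 0.088,"fingers": 1}
    - {"dx": 0.051,"dy": -0.086,"dz": 0.026,"yaw": 0.088,"fingers": 1}
    - {"dx": 0.039,"dy": -0.092,"dz": 0.026,"yaw": 0.088,"fingers": 1}
    - {"dx": 0.026,"dy": -0.096,"dz": 0.026,"yaw": 0.088,"fingers": 1}
    - {"dx": 0.012,"dy": -0.1,"dz": 0.026,"yaw": 0.088,"fingers": 1}
    - {"dx": 0,"dy": -0.1,"dz": 0.026,"yaw": 0.088,"fingers": 1}
    - {"dx": 0,"dy": 0,"dz": 0.35,"yaw": 0,"fingers": 1}
    - {"dx": 0,"dy": 0,"dz": 0.35,"yaw": 0,"fingers": 1}
    - {"dx": 0,"dy": 0,"dz": 0,"yaw": 0,"fingers": 1}

```text
clock: 17.75
position: [0.5182, -0.1375, 0.106]
tool_rot: [-3.137, -0.001, 1.118]
force: [0.3, 0.1, 0.5]
grip_width: 0.0001
finger_force: 0.0
```

```bash
python3 -c "
from h import *;C()
rows(now(),arc('near',.7,1.6))"
```

```text
t17.75 C mm [-129.9  -15.5  106. ] psiC deg 51.9 F_C [0.3 0.1 0.5] q7 0.35
{"dx": 0.161, "dy": -0.018, "dz": -0.040, "yaw": 0.068, "fingers": 1}, {"dx": 0.018, "dy": -0.024, "dz": -0.007, "yaw": 0.064, "fingers": 1}, {"dx": 0.018, "dy": -0.024, "dz": -0.008, "yaw": 0.062, "fingers": 1}, {"dx": 0.019, "dy": -0.023, "dz": -0.009, "yaw": 0.060, "fingers": 1}, {"dx": 0.019, "dy": -0.023, "dz": -0.010, "yaw": 0.059, "fingers": 1}, {"dx": 0.019, "dy": -0.022, "dz": -0.010, "yaw": 0.058, "fingers": 1}, {"dx": 0.019, "dy": -0.022, "dz": -0.010, "yaw": 0.057, "fingers": 1}, {"dx": 0.019, "dy": -0.021, "dz": -0.011, "yaw": 0.056, "fingers": 1}, {"dx": 0.020, "dy": -0.020, "dz": -0.011, "yaw": 0.055, "fingers": 1}, {"dx": 0.020, "dy": -0.020, "dz": -0.011, "yaw": 0.055, "fingers": 1}, 
end [-114.4   22.6  118.7   -1.4]
```

>>> drive_tool:
  targets:
    - {"dx": 0.161,"dy": -0.018,"dz": -0.04,"yaw": 0.068,"fingers": 1}
    - {"dx": 0.018,"dy": -0.024,"dz": -0.007,"yaw": 0.064,"fingers": 1}
    - {"dx": 0.018,"dy": -0.024,"dz": -0.008,"yaw": 0.062,"fingers": 1}
    - {"dx": 0.019,"dy": -0.023,"dz": -0.009,"yaw": 0.06,"fingers": 1}
    - {"dx": 0.019,"dy": -0.023,"dz": -0.01,"yaw": 0.059,"fingers": 1}
    - {"dx": 0.019,"dy": -0.022,"dz": -0.01,"yaw": 0.058,"fingers": 1}
    - {"dx": 0.019,"dy": -0.022,"dz": -0.01,"yaw": 0.057,"fingers": 1}
    - {"dx": 0.019,"dy": -0.021,"dz": -0.011,"yaw": 0.056,"fingers": 1}
    - {"dx": 0.02,"dy": -0.02,"dz": -0.011,"yaw": 0.055,"fingers": 1}
    - {"dx": 0.02,"dy": -0.02,"dz": -0.011,"yaw": 0.055,"fingers": 1}
    - {"dx": 0.02,"dy": 0,"dz": 0,"yaw": 0,"fingers": 1}
    - {"dx": 0,"dy": 0,"dz": 0,"yaw": 0,"fingers": 1}

```text
clock: 18.95
position: [0.5263, -0.099, 0.1221]
tool_rot: [-3.14, 0.003, 0.183]
force: [-18.9, -7.9, 3.7]
grip_width: 0.0006
finger_force: 10.5
```

```bash
python3 -c "
from h import *;C()"
```

```text
t18.95 C mm [-114.    20.5  122.1] psiC deg 358.3 F_C [-20.1  -3.8   3.7] q7 -0.48
```

>>> drive_tool:
  targets:
    - {"dx": 0.02,"dy": 0,"dz": 0,"yaw": 0,"fingers": 1}
    - {"dx": 0.02,"dy": 0,"dz": 0,"yaw": 0,"fingers": 1}
    - {"dx": 0,"dy": 0,"dz": 0,"yaw": 0,"fingers": 1}

```text
clock: 19.25
position: [0.5272, -0.0987, 0.1218]
tool_rot: [-3.138, 0.008, 0.181]
force: [-40.1, -8.6, 15.7]
grip_width: 0.0002
finger_force: 21.0
```

```bash
python3 -c "
from h import *;C()
n=now(); a=pose('far',.6,dz=-.01)[0]; print(a)
d=np.array([np.cos(np.radians(a[3])),np.sin(np.radians(a[3])),0,0])
rows(n,[n+[-25,0,2,0],[-125,-15,155,0],[-60,-40,232,27],a-16*d+[-8,0,32,0],a-16*d,a-16*d])"
```

```text
t19.25 C mm [-113.    20.5  121.8] psiC deg 358.2 F_C [-41.    0.   15.7] q7 -0.48
[ 35.27559264  -4.59355587 199.30399414  51.69221199]
{"dx": -0.250, "dy": 0.008, "dz": -0.020, "yaw": -0.000, "fingers": 1}, {"dx": 0.071, "dy": 0.176, "dz": -0.156, "yaw": -0.010, "fingers": 1}, {"dx": 0.068, "dy": 0.177, "dz": -0.156, "yaw": -0.010, "fingers": 1}, {"dx": 0.163, "dy": 0.062, "dz": -0.193, "yaw": -0.075, "fingers": 1}, {"dx": 0.154, "dy": 0.081, "dz": -0.193, "yaw": -0.075, "fingers": 1}, {"dx": 0.143, "dy": 0.099, "dz": -0.193, "yaw": -0.075, "fingers": 1}, {"dx": 0.131, "dy": 0.115, "dz": -0.193, "yaw": -0.075, "fingers": 1}, {"dx": 0.264, "dy": 0.049, "dz": 0.002, "yaw": -0.091, "fingers": 1}, {"dx": 0.255, "dy": 0.087, "dz": 0.002, "yaw": -0.091, "fingers": 1}, {"dx": 0.240, "dy": 0.122, "dz": 0.002, "yaw": -0.091, "fingers": 1}, {"dx": 0.050, "dy": 0.063, "dz": 0.320, "yaw": -0.000, "fingers": 1}, {"dx": 0.000, "dy": 0.000, "dz": -0.000, "yaw": -0.000, "fingers": 1}, 
end [ 25.4 -17.1 199.3  51.7]
```

>>> drive_tool:
  targets:
    - {"dx": -0.28,"dy": 0,"dz": -0.02,"yaw": 0,"fingers": 1}
    - {"dx": 0.05,"dy": 0.176,"dz": -0.156,"yaw": -0.01,"fingers": 1}
    - {"dx": 0.068,"dy": 0.177,"dz": -0.156,"yaw": -0.01,"fingers": 1}
    - {"dx": 0.163,"dy": 0.062,"dz": -0.193,"yaw": -0.075,"fingers": 1}
    - {"dx": 0.154,"dy": 0.081,"dz": -0.193,"yaw": -0.075,"fingers": 1}
    - {"dx": 0.143,"dy": 0.1,"dz": -0.193,"yaw": -0.075,"fingers": 1}
    - {"dx": 0.131,"dy": 0.115,"dz": -0.193,"yaw": -0.075,"fingers": 1}
    - {"dx": 0.264,"dy": 0.049,"dz": 0,"yaw": -0.091,"fingers": 1}
    - {"dx": 0.255,"dy": 0.087,"dz": 0,"yaw": -0.091,"fingers": 1}
    - {"dx": 0.24,"dy": 0.122,"dz": 0,"yaw": -0.091,"fingers": 1}
    - {"dx": 0.03,"dy": 0.063,"dz": 0.32,"yaw": 0,"fingers": 1}
    - {"dx": 0,"dy": 0,"dz": 0,"yaw": 0,"fingers": 1}

```text
clock: 20.45
position: [0.6696, -0.1055, 0.1982]
tool_rot: [-3.139, 0.001, 1.117]
force: [-0.7, 0.1, -0.3]
grip_width: -0.0001
finger_force: 0.0
```

```bash
python3 -c "
from h import *;C()
rows(now(),arc('far',.7,1.6))"
```

```text
t20.45 C mm [ 24.7 -16.1 198.2] psiC deg 51.8 F_C [-0.6  0.3 -0.3] q7 0.10
{"dx": 0.174, "dy": -0.013, "dz": -0.018, "yaw": 0.067, "fingers": 1}, {"dx": 0.018, "dy": -0.024, "dz": -0.007, "yaw": 0.064, "fingers": 1}, {"dx": 0.018, "dy": -0.024, "dz": -0.008, "yaw": 0.062, "fingers": 1}, {"dx": 0.019, "dy": -0.023, "dz": -0.009, "yaw": 0.060, "fingers": 1}, {"dx": 0.019, "dy": -0.023, "dz": -0.010, "yaw": 0.059, "fingers": 1}, {"dx": 0.019, "dy": -0.022, "dz": -0.010, "yaw": 0.058, "fingers": 1}, {"dx": 0.019, "dy": -0.022, "dz": -0.010, "yaw": 0.057, "fingers": 1}, {"dx": 0.019, "dy": -0.021, "dz": -0.011, "yaw": 0.056, "fingers": 1}, {"dx": 0.020, "dy": -0.020, "dz": -0.011, "yaw": 0.055, "fingers": 1}, {"dx": 0.020, "dy": -0.020, "dz": -0.011, "yaw": 0.055, "fingers": 1}, 
end [ 41.4  22.6 208.7  -1.4]
```

>>> drive_tool:
  targets:
    - {"dx": 0.174,"dy": -0.013,"dz": -0.018,"yaw": 0.067,"fingers": 1}
    - {"dx": 0.018,"dy": -0.024,"dz": -0.007,"yaw": 0.064,"fingers": 1}
    - {"dx": 0.018,"dy": -0.024,"dz": -0.008,"yaw": 0.062,"fingers": 1}
    - {"dx": 0.019,"dy": -0.023,"dz": -0.009,"yaw": 0.06,"fingers": 1}
    - {"dx": 0.019,"dy": -0.023,"dz": -0.01,"yaw": 0.059,"fingers": 1}
    - {"dx": 0.019,"dy": -0.022,"dz": -0.01,"yaw": 0.058,"fingers": 1}
    - {"dx": 0.019,"dy": -0.022,"dz": -0.01,"yaw": 0.057,"fingers": 1}
    - {"dx": 0.019,"dy": -0.021,"dz": -0.011,"yaw": 0.056,"fingers": 1}
    - {"dx": 0.02,"dy": -0.02,"dz": -0.011,"yaw": 0.055,"fingers": 1}
    - {"dx": 0.02,"dy": -0.02,"dz": -0.011,"yaw": 0.055,"fingers": 1}
    - {"dx": 0.02,"dy": 0,"dz": 0,"yaw": 0,"fingers": 1}
    - {"dx": 0,"dy": 0,"dz": 0,"yaw": 0,"fingers": 1}

```text
clock: 21.65
position: [0.6782, -0.066, 0.2122]
tool_rot: [3.142, 0.003, 0.182]
force: [-14.2, -1.8, 5.0]
grip_width: 0.0002
finger_force: 7.1
```

```bash
python3 -c "
from h import *;C()"
```

```text
t21.65 C mm [ 41.5  20.7 212.2] psiC deg 358.3 F_C [-14.2   1.2   5. ] q7 -0.76
```

>>> drive_tool:
  targets:
    - {"dx": 0.02,"dy": 0,"dz": 0,"yaw": 0,"fingers": 1}
    - {"dx": 0.01,"dy": 0,"dz": 0,"yaw": 0,"fingers": 1}
    - {"dx": 0,"dy": 0,"dz": 0,"yaw": 0,"fingers": 1}

```text
clock: 21.95
position: [0.679, -0.0659, 0.2121]
tool_rot: [-3.14, 0.007, 0.18]
force: [-32.5, -0.8, 12.8]
grip_width: 0.0004
finger_force: 16.0
```

```bash
python3 -c "
from h import *;C()
n=now(); a=pose('left',.6,dz=-.01)[0]; print(a)
w=np.radians(a[3]+180); d=np.array([np.cos(w),np.sin(w),0,0]); print(d)
rows(n,[n+[-28,0,2,0],n+[-32,0,25,0],[-50,100,235,90],a-16*d+[0,0,45,0],a-16*d,a-16*d])"
```

```text
t21.95 C mm [ 42.3  20.7 212.1] psiC deg 358.2 F_C [-31.9   6.   12.8] q7 -0.77
[-22.45358833 119.83603379 169.59375311 149.35411285]
[ 0.86033407 -0.50973061  0.          0.        ]
{"dx": -0.280, "dy": 0.009, "dz": -0.020, "yaw": -0.000, "fingers": 1}, {"dx": -0.040, "dy": 0.001, "dz": -0.230, "yaw": -0.000, "fingers": 1}, {"dx": -0.057, "dy": -0.070, "dz": 0.002, "yaw": -0.093, "fingers": 1}, {"dx": -0.046, "dy": -0.078, "dz": 0.002, "yaw": -0.093, "fingers": 1}, {"dx": -0.034, "dy": -0.084, "dz": 0.002, "yaw": -0.093, "fingers": 1}, {"dx": -0.022, "dy": -0.088, "dz": 0.002, "yaw": -0.093, "fingers": 1}, {"dx": -0.009, "dy": -0.090, "dz": 0.002, "yaw": -0.093, "fingers": 1}, {"dx": 0.004, "dy": -0.090, "dz": 0.002, "yaw": -0.093, "fingers": 1}, {"dx": 0.017, "dy": -0.089, "dz": 0.002, "yaw": -0.093, "fingers": 1}, {"dx": 0.030, "dy": -0.085, "dz": 0.002, "yaw": -0.093, "fingers": 1}, {"dx": 0.042, "dy": -0.080, "dz": 0.002, "yaw": -0.093, "fingers": 1}, {"dx": 0.053, "dy": -0.073, "dz": 0.002, "yaw": -0.093, "fingers": 1}, {"dx": 0.063, "dy": -0.065, "dz": 0.002, "yaw": -0.093, "fingers": 1}, {"dx": 0.035, "dy": 0.017, "dz": 0.026, "yaw": -0.082, "fingers": 1}, {"dx": 0.032, "dy": 0.022, "dz": 0.026, "yaw": -0.082, "fingers": 1}, {"dx": 0.029, "dy": 0.026, "dz": 0.026, "yaw": -0.082, "fingers": 1}, {"dx": 0.026, "dy": 0.029, "dz": 0.026, "yaw": -0.082, "fingers": 1}, {"dx": 0.022, "dy": 0.032, "dz": 0.026, "yaw": -0.082, "fingers": 1}, {"dx": 0.018, "dy": 0.035, "dz": 0.026, "yaw": -0.082, "fingers": 1}, {"dx": 0.013, "dy": 0.037, "dz": 0.026, "yaw": -0.082, "fingers": 1}, {"dx": 0.008, "dy": 0.038, "dz": 0.026, "yaw": -0.082, "fingers": 1}, {"dx": 0.000, "dy": 0.000, "dz": 0.450, "yaw": -0.000, "fingers": 1}, {"dx": 0.000, "dy": 0.000, "dz": -0.000, "yaw": -0.000, "fingers": 1}, 
end [-36.2 128.  169.6 149.4]
```

>>> drive_tool:
  targets:
    - {"dx": -0.31,"dy": 0,"dz": -0.02,"yaw": 0,"fingers": 1}
    - {"dx": -0.04,"dy": 0,"dz": -0.23,"yaw": 0,"fingers": 1}
    - {"dx": -0.057,"dy": -0.07,"dz": 0,"yaw": -0.093,"fingers": 1}
    - {"dx": -0.046,"dy": -0.078,"dz": 0,"yaw": -0.093,"fingers": 1}
    - {"dx": -0.034,"dy": -0.084,"dz": 0,"yaw": -0.093,"fingers": 1}
    - {"dx": -0.022,"dy": -0.088,"dz": 0,"yaw": -0.093,"fingers": 1}
    - {"dx": -0.009,"dy": -0.09,"dz": 0,"yaw": -0.093,"fingers": 1}
    - {"dx": 0.004,"dy": -0.09,"dz": 0,"yaw": -0.093,"fingers": 1}
    - {"dx": 0.017,"dy": -0.089,"dz": 0,"yaw": -0.093,"fingers": 1}
    - {"dx": 0.03,"dy": -0.085,"dz": 0,"yaw": -0.093,"fingers": 1}
    - {"dx": 0.042,"dy": -0.08,"dz": 0,"yaw": -0.093,"fingers": 1}
    - {"dx": 0.053,"dy": -0.073,"dz": 0,"yaw": -0.093,"fingers": 1}
    - {"dx": 0.063,"dy": -0.065,"dz": 0,"yaw": -0.093,"fingers": 1}
    - {"dx": 0.035,"dy": 0.017,"dz": 0.026,"yaw": -0.082,"fingers": 1}
    - {"dx": 0.032,"dy": 0.022,"dz": 0.026,"yaw": -0.082,"fingers": 1}
    - {"dx": 0.029,"dy": 0.026,"dz": 0.026,"yaw": -0.082,"fingers": 1}
    - {"dx": 0.026,"dy": 0.029,"dz": 0.026,"yaw": -0.082,"fingers": 1}
    - {"dx": 0.022,"dy": 0.032,"dz": 0.026,"yaw": -0.082,"fingers": 1}
    - {"dx": 0.018,"dy": 0.035,"dz": 0.026,"yaw": -0.082,"fingers": 1}
    - {"dx": 0.013,"dy": 0.037,"dz": 0.026,"yaw": -0.082,"fingers": 1}

```text
clock: 23.95
position: [0.5791, 0.0188, 0.2185]
tool_rot: [-3.141, 0.001, 2.696]
force: [0.4, -0.1, 0.3]
grip_width: -0.0
finger_force: 0.0
```

```bash
python3 -c "
from h import *;C()
a=pose('left',.6,dz=-.01)[0]
w=np.radians(a[3]+180); d=np.array([np.cos(w),np.sin(w),0,0]); print(d)
rows(now(),[a-16*d,a-16*d]+arc('left',.7,1.6))"
```

```text
t23.95 C mm [-37.5 124.5 218.5] psiC deg 142.3 F_C [ 0.4 -0.2  0.3] q7 1.25
[ 0.86033407 -0.50973061  0.          0.        ]
{"dx": 0.006, "dy": 0.018, "dz": 0.244, "yaw": -0.039, "fingers": 1}, {"dx": 0.004, "dy": 0.018, "dz": 0.244, "yaw": -0.039, "fingers": 1}, {"dx": 0.000, "dy": 0.000, "dz": -0.000, "yaw": -0.000, "fingers": 1}, {"dx": -0.183, "dy": 0.018, "dz": -0.009, "yaw": 0.061, "fingers": 1}, {"dx": -0.024, "dy": 0.018, "dz": -0.008, "yaw": 0.062, "fingers": 1}, {"dx": -0.025, "dy": 0.018, "dz": -0.007, "yaw": 0.064, "fingers": 1}, {"dx": -0.026, "dy": 0.018, "dz": -0.006, "yaw": 0.066, "fingers": 1}, {"dx": -0.027, "dy": 0.019, "dz": -0.005, "yaw": 0.068, "fingers": 1}, {"dx": -0.028, "dy": 0.019, "dz": -0.004, "yaw": 0.070, "fingers": 1}, {"dx": -0.029, "dy": 0.019, "dz": -0.003, "yaw": 0.071, "fingers": 1}, {"dx": -0.030, "dy": 0.019, "dz": -0.002, "yaw": 0.072, "fingers": 1}, {"dx": -0.030, "dy": 0.019, "dz": -0.001, "yaw": 0.073, "fingers": 1}, {"dx": -0.027, "dy": 0.020, "dz": -0.000, "yaw": 0.073, "fingers": 1}, 
end [  6.2 107.5 174.4  88.1]
```

>>> drive_tool:
  targets:
    - {"dx": 0.006,"dy": 0.018,"dz": 0.244,"yaw": -0.039,"fingers": 1}
    - {"dx": 0.004,"dy": 0.018,"dz": 0.244,"yaw": -0.039,"fingers": 1}
    - {"dx": 0,"dy": 0,"dz": 0,"yaw": 0,"fingers": 1}
    - {"dx": -0.183,"dy": 0.018,"dz": -0.009,"yaw": 0.061,"fingers": 1}
    - {"dx": -0.024,"dy": 0.018,"dz": -0.008,"yaw": 0.062,"fingers": 1}
    - {"dx": -0.025,"dy": 0.018,"dz": -0.007,"yaw": 0.064,"fingers": 1}
    - {"dx": -0.026,"dy": 0.018,"dz": -0.006,"yaw": 0.066,"fingers": 1}
    - {"dx": -0.027,"dy": 0.019,"dz": -0.005,"yaw": 0.068,"fingers": 1}
    - {"dx": -0.028,"dy": 0.019,"dz": -0.004,"yaw": 0.07,"fingers": 1}
    - {"dx": -0.029,"dy": 0.019,"dz": -0.003,"yaw": 0.071,"fingers": 1}
    - {"dx": -0.03,"dy": 0.019,"dz": -0.002,"yaw": 0.072,"fingers": 1}
    - {"dx": -0.03,"dy": 0.019,"dz": 0,"yaw": 0.073,"fingers": 1}
    - {"dx": -0.027,"dy": 0.02,"dz": 0,"yaw": 0.073,"fingers": 1}
    - {"dx": 0,"dy": 0,"dz": 0,"yaw": 0,"fingers": 1}

```text
clock: 25.35
position: [0.6261, 0.0128, 0.1742]
tool_rot: [3.14, -0.0, 1.744]
force: [-1.3, 3.8, 3.0]
grip_width: 0.0002
finger_force: 1.8
```

```bash
python3 -c "
from h import *;C()"
```

```text
t25.35 C mm [  7.2 108.7 174.2] psiC deg 87.8 F_C [-0.5  4.   3. ] q7 0.51
```

>>> drive_tool:
  targets:
    - {"dx": -0.02,"dy": 0,"dz": 0,"yaw": 0,"fingers": 1}
    - {"dx": -0.02,"dy": 0,"dz": 0,"yaw": 0,"fingers": 1}
    - {"dx": 0,"dy": 0,"dz": 0,"yaw": 0,"fingers": 1}

```text
clock: 25.65
position: [0.6266, 0.0111, 0.1736]
tool_rot: [3.14, -0.004, 1.752]
force: [-3.8, 15.1, 10.4]
grip_width: 0.0002
finger_force: 7.9
```

```bash
python3 -c "
from h import *;C()"
```

```text
t25.65 C mm [  7.3 106.9 173.6] psiC deg 88.2 F_C [-0.6 15.6 10.4] q7 0.52
```

>>> drive_tool:
  targets:
    - {"dx": -0.02,"dy": 0,"dz": 0,"yaw": 0,"fingers": 1}
    - {"dx": -0.02,"dy": 0,"dz": 0,"yaw": 0,"fingers": 1}
    - {"dx": 0,"dy": 0,"dz": 0,"yaw": 0,"fingers": 1}

```text
clock: 25.95
position: [0.6269, 0.0102, 0.1736]
tool_rot: [3.141, -0.008, 1.754]
force: [-9.1, 31.6, 17.0]
grip_width: -0.0003
finger_force: 16.0
```

```bash
python3 -c "
from h import *;C()
n=now(); a=pose('right',.6,dz=-.01)[0]; print(a)
w=np.radians(a[3]+180); d=np.array([np.cos(w),np.sin(w),0,0])
rows(n,[n+[0,25,5,0],n+[0,25,45,0],[-50,60,225,110],a-16*d+[0,0,45,0],a-16*d,a-16*d])"
```

```text
t25.95 C mm [  7.4 106.  173.6] psiC deg 88.4 F_C [-2.2 32.8 17. ] q7 0.53
[-22.45358833 -60.16396621 169.59375311 149.35411285]
{"dx": 0.250, "dy": -0.007, "dz": -0.050, "yaw": -0.000, "fingers": 1}, {"dx": 0.000, "dy": 0.000, "dz": -0.400, "yaw": -0.000, "fingers": 1}, {"dx": -0.242, "dy": -0.185, "dz": -0.021, "yaw": -0.080, "fingers": 1}, {"dx": -0.217, "dy": -0.214, "dz": -0.021, "yaw": -0.080, "fingers": 1}, {"dx": -0.189, "dy": -0.239, "dz": -0.021, "yaw": -0.080, "fingers": 1}, {"dx": -0.220, "dy": -0.051, "dz": 0.021, "yaw": -0.087, "fingers": 1}, {"dx": -0.211, "dy": -0.080, "dz": 0.021, "yaw": -0.087, "fingers": 1}, {"dx": -0.198, "dy": -0.108, "dz": 0.021, "yaw": -0.087, "fingers": 1}, {"dx": -0.181, "dy": -0.135, "dz": 0.021, "yaw": -0.087, "fingers": 1}, {"dx": -0.161, "dy": -0.158, "dz": 0.021, "yaw": -0.087, "fingers": 1}, {"dx": 0.000, "dy": 0.000, "dz": 0.450, "yaw": -0.000, "fingers": 1}, {"dx": 0.000, "dy": 0.000, "dz": -0.000, "yaw": -0.000, "fingers": 1}, 
end [-36.2 -52.  169.6 149.4]
```

>>> drive_tool:
  targets:
    - {"dx": 0.28,"dy": 0,"dz": -0.05,"yaw": 0,"fingers": 1}
    - {"dx": 0,"dy": 0,"dz": -0.4,"yaw": 0,"fingers": 1}
    - {"dx": -0.242,"dy": -0.185,"dz": -0.02,"yaw": -0.08,"fingers": 1}
    - {"dx": -0.217,"dy": -0.214,"dz": -0.02,"yaw": -0.08,"fingers": 1}
    - {"dx": -0.19,"dy": -0.239,"dz": -0.02,"yaw": -0.08,"fingers": 1}
    - {"dx": -0.22,"dy": -0.051,"dz": 0.02,"yaw": -0.087,"fingers": 1}
    - {"dx": -0.211,"dy": -0.08,"dz": 0.02,"yaw": -0.087,"fingers": 1}
    - {"dx": -0.198,"dy": -0.108,"dz": 0.02,"yaw": -0.087,"fingers": 1}
    - {"dx": -0.181,"dy": -0.135,"dz": 0.02,"yaw": -0.087,"fingers": 1}
    - {"dx": -0.161,"dy": -0.158,"dz": 0.02,"yaw": -0.087,"fingers": 1}
    - {"dx": 0,"dy": 0,"dz": 0.43,"yaw": 0,"fingers": 1}
    - {"dx": 0,"dy": 0,"dz": 0,"yaw": 0,"fingers": 1}

```text
clock: 27.15
position: [0.6144, -0.1567, 0.1671]
tool_rot: [-3.14, -0.005, 2.809]
force: [-1.2, 0.9, -0.7]
grip_width: -0.0003
finger_force: 0.0
```

```bash
python3 -c "
from h import *;C()
rows(now(),arc('right',.7,1.6))"
```

```text
t27.15 C mm [-40.  -54.5 167.1] psiC deg 148.8 F_C [-0.9  1.1 -0.7] q7 1.66
{"dx": -0.202, "dy": 0.061, "dz": -0.033, "yaw": 0.054, "fingers": 1}, {"dx": -0.024, "dy": 0.018, "dz": -0.008, "yaw": 0.062, "fingers": 1}, {"dx": -0.025, "dy": 0.018, "dz": -0.007, "yaw": 0.064, "fingers": 1}, {"dx": -0.026, "dy": 0.018, "dz": -0.006, "yaw": 0.066, "fingers": 1}, {"dx": -0.027, "dy": 0.019, "dz": -0.005, "yaw": 0.068, "fingers": 1}, {"dx": -0.028, "dy": 0.019, "dz": -0.004, "yaw": 0.070, "fingers": 1}, {"dx": -0.029, "dy": 0.019, "dz": -0.003, "yaw": 0.071, "fingers": 1}, {"dx": -0.030, "dy": 0.019, "dz": -0.002, "yaw": 0.072, "fingers": 1}, {"dx": -0.030, "dy": 0.019, "dz": -0.001, "yaw": 0.073, "fingers": 1}, {"dx": -0.027, "dy": 0.020, "dz": -0.000, "yaw": 0.073, "fingers": 1}, 
end [  6.2 -72.5 174.4  88.1]
```

>>> drive_tool:
  targets:
    - {"dx": -0.202,"dy": 0.061,"dz": -0.033,"yaw": 0.054,"fingers": 1}
    - {"dx": -0.024,"dy": 0.018,"dz": -0.008,"yaw": 0.062,"fingers": 1}
    - {"dx": -0.025,"dy": 0.018,"dz": -0.007,"yaw": 0.064,"fingers": 1}
    - {"dx": -0.026,"dy": 0.018,"dz": -0.006,"yaw": 0.066,"fingers": 1}
    - {"dx": -0.027,"dy": 0.019,"dz": -0.005,"yaw": 0.068,"fingers": 1}
    - {"dx": -0.028,"dy": 0.019,"dz": -0.004,"yaw": 0.07,"fingers": 1}
    - {"dx": -0.029,"dy": 0.019,"dz": -0.003,"yaw": 0.071,"fingers": 1}
    - {"dx": -0.03,"dy": 0.019,"dz": -0.002,"yaw": 0.072,"fingers": 1}
    - {"dx": -0.03,"dy": 0.019,"dz": 0,"yaw": 0.073,"fingers": 1}
    - {"dx": -0.027,"dy": 0.02,"dz": 0,"yaw": 0.073,"fingers": 1}
    - {"dx": -0.02,"dy": 0,"dz": 0,"yaw": 0,"fingers": 1}
    - {"dx": 0,"dy": 0,"dz": 0,"yaw": 0,"fingers": 1}

```text
clock: 28.35
position: [0.6663, -0.164, 0.1788]
tool_rot: [3.141, -0.002, 1.754]
force: [-0.4, 7.2, 2.6]
grip_width: -0.0
finger_force: 3.5
```

```bash
python3 -c "
from h import *;C()"
```

```text
t28.35 C mm [  9.2 -72.5 178.8] psiC deg 88.4 F_C [1.1 7.1 2.6] q7 0.77
```

>>> drive_tool:
  targets:
    - {"dx": -0.02,"dy": 0,"dz": 0,"yaw": 0,"fingers": 1}
    - {"dx": -0.02,"dy": 0,"dz": 0,"yaw": 0,"fingers": 1}
    - {"dx": 0,"dy": 0,"dz": 0,"yaw": 0,"fingers": 1}

```text
clock: 28.65
position: [0.6666, -0.1645, 0.1787]
tool_rot: [3.142, -0.007, 1.756]
force: [-9.6, 24.6, 11.5]
grip_width: -0.0001
finger_force: 12.9
```

```bash
python3 -c "
from h import *;C()"
```

```text
t28.65 C mm [  9.4 -73.1 178.7] psiC deg 88.5 F_C [-4.2 26.  11.5] q7 0.77
```

>>> drive_tool:
  targets:
    - {"dx": 0.28,"dy": 0,"dz": -0.05,"yaw": 0,"fingers": 1}
    - {"dx": 0,"dy": 0,"dz": -0.45,"yaw": 0,"fingers": 1}
    - {"dx": 0,"dy": 0,"dz": -0.45,"yaw": 0,"fingers": 1}
    - {"dx": 0.1,"dy": 0.1,"dz": -0.45,"yaw": -0.09,"fingers": 1}
    - {"dx": 0.1,"dy": 0.1,"dz": -0.45,"yaw": -0.09,"fingers": 1}
    - {"dx": 0,"dy": 0.1,"dz": -0.1,"yaw": -0.09,"fingers": 1}
    - {"dx": 0,"dy": 0.1,"dz": 0,"yaw": -0.09,"fingers": 1}
    - {"dx": 0,"dy": 0.1,"dz": 0,"yaw": -0.09,"fingers": 1}
    - {"dx": -0.1,"dy": 0.1,"dz": 0,"yaw": -0.09,"fingers": 1}
    - {"dx": -0.1,"dy": 0.1,"dz": 0,"yaw": -0.09,"fingers": 1}
    - {"dx": -0.1,"dy": 0,"dz": 0,"yaw": -0.09,"fingers": 1}
    - {"dx": -0.1,"dy": 0,"dz": 0,"yaw": -0.09,"fingers": 1}
    - {"dx": 0,"dy": 0,"dz": 0,"yaw": -0.09,"fingers": 1}
    - {"dx": 0,"dy": 0,"dz": 0,"yaw": -0.09,"fingers": 1}
    - {"dx": 0,"dy": 0,"dz": 0,"yaw": 0,"fingers": 1}

```text
clock: 30.15
position: [0.7465, -0.1028, 0.3738]
tool_rot: [-3.14, 0.001, -2.973]
force: [-0.3, -0.6, 0.4]
grip_width: -0.0001
finger_force: 0.0
```

```bash
python3 -c "
from h import *;C();import cv2
im=grab_frame('wrist'); cv2.imwrite('pics/f0.png',im)
cv2.imwrite('pics/f1.png',cv2.convertScaleAbs(cv2.resize(im[60:330,80:440],(800,600),interpolation=cv2.INTER_CUBIC),alpha=1.4))"
```

```text
t30.15 C mm [100.5 -29.6 373.8] psiC deg 177.5 F_C [-0.4 -0.5  0.4] q7 1.95
```

View pics/f1.png

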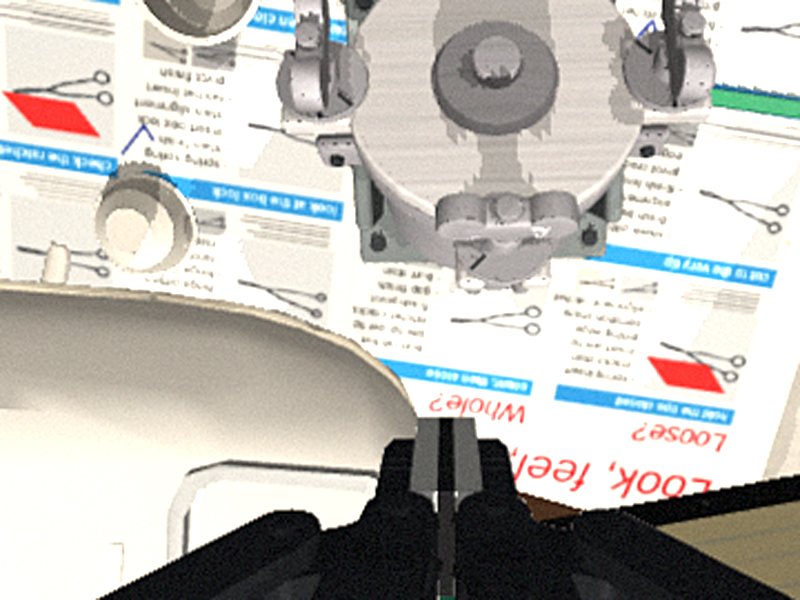

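The far, left and right wings are tangential, at (505,210), (690,60) and (310,70). The left bolt sits home, symmetric with the right one. I'll check the near wing and the surroundings in the upper part of the same frame.

```bash
python3 -c "
import cv2
im=cv2.imread('pics/f0.png')
cv2.imwrite('pics/f2.png',cv2.convertScaleAbs(cv2.resize(im[0:200,120:520],(800,400),interpolation=cv2.INTER_CUBIC),alpha=1.4))"
```

```text
(no output)
```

View pics/f2.png

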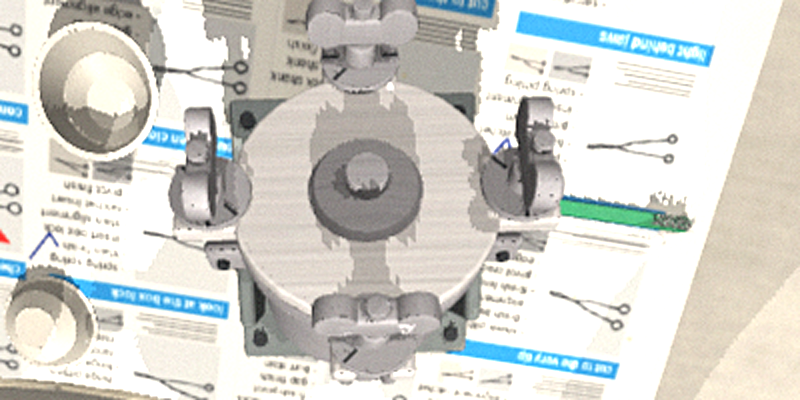

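All four wings are tangential: near (360,20), far (375,310), left (540,155) and right (200,165). The left bolt is home, and the bowl and brush have not moved.

```bash
python3 -c "
from workcell import workorder
print(workorder.job_done())"
```

```text
the job is handed in; nothing more can be done
None
```

The job is handed in: the left eyebolt is home and all four nuts are tight at their stops, done in two crisscross passes; in pass one the near nut overshot half-way by about 0.2 rad and I turned it back before going on.

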